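Funnel the spent coin cells into the collection jar

TASK

Set the orange funnel into the mouth of the clear collection jar until its collar sits on the rim, then tip all six spent coin cells from the small blue shovel through the funnel into the jar. Afterwards put the shovel down level on the green mat, lift the funnel off and stand it upright on its spout on the mat too. Keep the jar standing where it is and leave the watch, the case wrench and the rubber ball alone.

Things in the scene. Friction and masses are not known exactly. Their poses are not given: they have to be found in the camera images.
- jar_mouth (a point): Centre of the open mouth of the collection jar, 115 mm above the bench; z up, out of the jar. The jar is a clear acrylic tube, outer diameter 72 mm, inner 64 mm, on a square grey foot 90 x 90 x 12 mm; inner floor 100 mm below the mouth. Loose on the bench (about 0.5 kg), can be knocked over. It may stand left or right of the mat.
- funnel_center (a point): Orange plastic funnel (90 g), 84 mm tall; point on its axis, half-way up. z up the axis, +x to its handle. Mouth at the top: outer diameter 123 mm, inner 119 mm. Spout: lowest 28 mm, straight, outer diameter 57 mm, inner 53 mm. A 55-degree cone joins spout and mouth. Starts standing upright on its spout on the mat.
- funnel_collar (a point): Centre (on the funnel's axis) of the underside of the flat collar round the outside of the funnel, 78 mm in diameter, 28 mm above the spout's lower end. When the funnel is in the jar the collar rests on the jar's rim and this point coincides with the jar's mouth centre; the spout then hangs 28 mm inside the jar with about 3.5 mm of play all round. Axes as for the funnel.
- funnel_grip (a point): Grasp point of the funnel's straight handle, a bar that sticks out level from the mouth along the funnel's +x, 12 mm wide (funnel y), 18 mm tall, from 60 mm to 114 mm off the axis; this point is in its middle, 90 mm off the axis and 73 mm above the spout's lower end. x runs along the handle, away from the funnel.
- scoop_center (a point): Small blue sheet-steel parts shovel (130 g); point at the centre of its flat pan, 12 mm above its underside. x to the open front (pouring edge, no wall), z up. Pan 87 mm long, 64 mm wide outside, 58 inside, floor 3 mm; side walls 24 mm high at the back, 15 in front, back wall 39 mm. Six cells lie flat in it; they begin to slide at a tilt of 27 to 36 degrees.
- scoop_lip (a point): Middle of the shovel's open front edge, on the upper face of the pan's floor, 42 mm ahead (+x) of the pan's centre and 3 mm above its underside. Axes as for the shovel.
- scoop_grip (a point): Grasp point of the shovel's straight black handle, 13 mm wide (shovel y), 16 mm tall, from 45 mm to 120 mm behind the pan's centre; this point is in its middle, 74 mm behind (-x) the pan's centre and 32 mm above the shovel's underside. Axes as for the shovel.
- mat: Green bench mat, fixed on the bench, 260 mm (x) by 360 mm (y), 3 mm thick; origin at the centre of its underside. Shovel and funnel start on it.
- cell0_center (a point): Centre of a spent thick coin cell, a steel disc 24.5 mm in diameter and 7.7 mm thick, 10.5 g; z is the disc's axis. It starts lying flat in the shovel.
- cell1_center (a point): Centre of a spent thick coin cell, a steel disc 24.5 mm in diameter and 7.7 mm thick, 10.5 g; z is the disc's axis. It starts lying flat in the shovel.
- cell2_center (a point): Centre of a spent thick coin cell, a steel disc 24.5 mm in diameter and 7.7 mm thick, 10.5 g; z is the disc's axis. It starts lying flat in the shovel.
- cell3_center (a point): Centre of a spent thick coin cell, a steel disc 24.5 mm in diameter and 7.7 mm thick, 10.5 g; z is the disc's axis. It starts lying flat in the shovel.
- cell4_center (a point): Centre of a spent thick coin cell, a steel disc 24.5 mm in diameter and 7.7 mm thick, 10.5 g; z is the disc's axis. It starts lying flat in the shovel.
- cell5_center (a point): Centre of a spent thick coin cell, a steel disc 24.5 mm in diameter and 7.7 mm thick, 10.5 g; z is the disc's axis. It starts lying flat in the shovel.
- watch_center (a point): Silver quartz watch lying face down, case 39 mm in diameter and 10 mm high, bracelet opened out along its y, 150 mm long in all, loose on the bench; point at the middle of the case. Not part of the job.
- wrench_center (a point): Pewter-coloured caseback wrench, 160 mm long along its y, 34 mm wide at the head, 22 mm high, loose on the bench; point near its middle. Not part of the job.
- ball_center (a point): Centre of a black rubber friction ball, 68 mm in diameter, loose in a low white ring on the bench. Not part of the job.
Not all that is in view belongs to the job. Several things look just like the part that bears jar_mouth: the one meant starts farthest to the robot's left.

How it is judged:
On the way, in this order (a step that is already met when the one before it is completed fails the run):
1. the funnel sits in the jar's mouth, collar on the rim (horizontal distance between funnel_collar and jar_mouth below 0.008 m and z of funnel_collar in the frame of jar_mouth between -0.004 and 0.005 m and angle between funnel_collar's own z axis and vertical below 0.12 rad), for 0.2 s.
2. the shovel is tipped with its front edge over the funnel in the jar (all of step 1 and angle between scoop_center's own z axis and vertical above 0.35 rad and horizontal distance between scoop_lip and funnel_collar below 0.085 m and height (world z) of scoop_lip above 0.12 m).
3. all six cells are in the jar, clear of the spout, and the funnel still sits in it (all of step 1 and horizontal distance between each of cell0_center, cell1_center, cell2_center, cell3_center, cell4_center, cell5_center and jar_mouth below 0.03 m and z of cell0_center in the frame of jar_mouth between -0.115 and -0.03 m and z of cell1_center in the frame of jar_mouth between -0.115 and -0.03 m and z of cell2_center in the frame of jar_mouth between -0.115 and -0.03 m and z of cell3_center in the frame of jar_mouth between -0.115 and -0.03 m and z of cell4_center in the frame of jar_mouth between -0.115 and -0.03 m and z of cell5_center in the frame of jar_mouth between -0.115 and -0.03 m), for 0.2 s.
At the end, for the whole second after the job is handed in: All six cells are in the jar, 30 mm or more below its mouth; the jar is upright within 0.08 rad and within 40 mm of its start; the shovel lies level and the funnel stands upright on its spout (within 0.12 rad), both resting on the green mat, centres inside its outline (horizontal distance between each of cell0_center, cell1_center, cell2_center, cell3_center, cell4_center, cell5_center and jar_mouth below 0.03 m and z of cell0_center in the frame of jar_mouth between -0.115 and -0.03 m and z of cell1_center in the frame of jar_mouth between -0.115 and -0.03 m and z of cell2_center in the frame of jar_mouth between -0.115 and -0.03 m and z of cell3_center in the frame of jar_mouth between -0.115 and -0.03 m and z of cell4_center in the frame of jar_mouth between -0.115 and -0.03 m and z of cell5_center in the frame of jar_mouth between -0.115 and -0.03 m and angle between jar_mouth's own z axis and vertical below 0.08 rad and distance of jar_mouth from where it was at the start of the episode below 0.04 m and x of scoop_center in the frame of mat between -0.13 and 0.13 m and y of scoop_center in the frame of mat between -0.18 and 0.18 m and z of scoop_center in the frame of mat between 0.01 and 0.021 m and angle between each of scoop_center, funnel_center's own z axis and vertical below 0.12 rad and x of funnel_center in the frame of mat between -0.13 and 0.13 m and y of funnel_center in the frame of mat between -0.18 and 0.18 m and z of funnel_center in the frame of mat between 0.04 and 0.051 m); the robot touches nothing.
It fails at once if the watch is moved by more than 20 mm (distance of watch_center from where it was at the start of the episode above 0.02 m).
It fails at once if the case wrench is moved by more than 20 mm (distance of wrench_center from where it was at the start of the episode above 0.02 m).
It fails at once if the rubber ball is moved by more than 20 mm (distance of ball_center from where it was at the start of the episode above 0.02 m).
It also fails if it takes over 72 s, if anything falls off the work surface, if the arm or the gripper's body presses on something with over 40 N, if the wrist force passes 120 N, or if a joint passes its speed limit or range.

ROBOT

A 7-joint arm with a two-finger parallel gripper is mounted at the origin on the work surface. World frame = base frame: x ahead of the robot, y to its left, z up, the work surface at z = 0. Lengths are in m, angles in rad, forces in N, time in s.
With the tool pointing down it reaches from about 0.4 to 0.9 m from the base axis. Payload 5.5 kg.
Tool frame: the origin (TCP) lies at the very end of the fingers, on their centre line; the grasp point (between the pads) lies 19 mm behind it; z points along the fingers, y is the line along which they close (so a half turn about z gives the same grasp; the last joint's range is limited). The gripper opens to 92 mm and grips with 3 to 60 N. Pads are 19 mm wide; open, the fingers measure 130 mm over their backs; the gripper's body (75 mm by 190 mm) begins 47 mm behind the grasp point.
Start: joints at [1.422, 0.501, -0.427, 1.55, 0.221, 1.138, -0.21], TCP at [0.26, -0.596, 0.199] pointing down, gripper open.
Joint ranges: [-2.88, 2.88], [-0.31, 2.03], [-1.54, 1.56], [0.2, 2.42], [-1.41, 4.55], [0.19, 2.02], [-2.57, 2.57]. Speed limits (rad/s): [2.57, 2.57, 3.14, 3.14, 3.14, 3.14, 3.14].

INTERFACE

Orientations are given as a unit quaternion [x, y, z, w].
In Python, from bench import * gives the robot as it stands.
- The arm moves only by the shell command python3 -m pendant 'ROWS'. ROWS is JSON, a list of rows, each a list of 3 entries, a list of its own where there are three numbers: the shift along the tool's x, y, z in units of 0.04 m (1.0 is 0.04 m), then the turn about the tool's z in units of 4 degrees (1.0 is 4 degrees), then the gripper command: -1 is shut, 1 is fully open, values between are in proportion. A call has 1 to 10 rows; each row shifts and turns the commanded pose from where the row before left it, along the tool's axes as they then stand; what a row does not reach is not made up. A row lasts 1/12 s, in which the tool goes at most 41.7 mm and 7.16 degrees, less where a joint would pass 70% of its speed; a pose out of reach is approached as far as the arm can. A call with a number of a shift or a turn outside -1 to 1 is refused whole. A call with a gripper value outside its range is refused whole. The fingers move at their own pace and stop on an object; the grip force is fixed at half the most. Time passes only in rows, so rows that do not move let the fingers close. It gives the time, the measured TCP pose, the force, the opening and the grip force at its end, in the units of the state.
- get_state(): the state, without advancing time (a new reading comes with each control period).
- snapshot(name): name is "side" or "top"; returns a dict with "pixels" (384x512x3 uint8, red, green, blue), "intrinsics" (3x3 intrinsics, pixels), "T" (4x4, takes a point from camera to world coordinates). Camera axes: x right, y down, z forward; pixel columns grow to the right and rows downward; lengths in m; the calibration is good to about 2 mm. A picture is of the moment at which its call begins. There is no depth.
- close_job(): hands the job in; it is judged then, once.
Trained networks look in a picture, given as the dict that the camera call returned (one of the last four; its "shot" number tells which), for a name from the list of things; names that differ only in an ending like _2 or _b are one class to them, and where a whole thing is asked for, a point or a joint stands for the part that bears it (a point fixed in the world has none). Each returns a list of dicts, best first, with "confidence" (0 to 1); they miss things now and then, are a little off and sometimes report something else, mostly with a low value. They report only what shows in the picture. A call takes as long as a camera call. They do not tell look-alikes from the thing itself.
- silhouettes(picture, target): "mask" (384x512 bool, what is visible of it) and "box" ([left, top, width, height] in pixels, round what is visible of it).
- landmark_of(picture, target): "centre" ([column, row] in pixels: a listed point, or the origin of a listed thing).
The state is a dict: "time_s": time; "joints": joint angles; "joint_vel": joint speeds; "joint_torque": joint torques, N m; "tcp_pos": TCP position; "ee_rot": TCP orientation; "force": force on the tool from outside, world axes, zero at the start; "ft_torque": the same for the moment, N m; "finger_gap": finger opening in m; "grip_force": force on a finger pad.
Only numpy, scipy, OpenCV 4.12 (cv2) and the standard library are available. Lean on these libraries where they do the work, as an engineer would, in place of code of your own. Each camera call takes 0.05 s, during which the arm holds its last target. There are 200 camera calls.

## Working session

There is one attempt and no reset: what is moved stays moved. The work goes in short steps, Python scripts to look and compute and a shell command to move; the robot and the scene stay as the last step left them, time stands still between calls to the robot, and variables do not carry over. Pictures are saved under pics/ and viewed, at most 10 in all, crops included, and the job is handed in when it is done.

```bash
mkdir -p pics; ls
python3 - <<'E'
from bench import *
import cv2,numpy as np
s=get_state();print({k:np.round(v,3) for k,v in s.items()})
for n in("side","top"):
    p=snapshot(n);cv2.imwrite(f"pics/{n}0.png",p["pixels"][:,:,::-1]);print(n,np.round(p["T"],3).tolist(),np.round(p["intrinsics"],1).tolist())
    for t in["jar_mouth","funnel_center","funnel_collar","funnel_grip","scoop_center","scoop_lip","scoop_grip","mat","watch_center","wrench_center","ball_center"]:
        print(t,[(np.round(d["centre"],1).tolist(),round(d["confidence"],2)) for d in landmark_of(p,t)[:4]])
E
```

```text
pics
{'time_s': np.float64(0.0), 'joints': array([ 1.422,  0.502, -0.427,  1.551,  0.221,  1.138, -0.21 ]), 'joint_vel': array([ 0.002,  0.001,  0.001,  0.002,  0.002, -0.001,  0.001]), 'joint_torque': array([-0.0000e+00, -5.6660e+01, -5.8160e+00, -2.7911e+01, -6.9000e-02,
        3.1000e-02,  0.0000e+00]), 'tcp_pos': array([ 0.26 , -0.595,  0.197]), 'ee_rot': array([ 0.979,  0.204, -0.   , -0.001]), 'force': array([ 0.145, -0.414, -0.082]), 'ft_torque': array([ 0.04 , -0.049,  0.006]), 'grip_force': np.float64(0.0), 'finger_gap': np.float64(0.092)}
side [[-0.993, -0.092, 0.073, 0.479], [-0.116, 0.686, -0.718, 0.684], [0.017, -0.721, -0.692, 0.749], [0.0, 0.0, 0.0, 1.0]] [[350.9, 0.0, 259.6], [0.0, 350.9, 193.5], [0.0, 0.0, 1.0]]
jar_mouth [([359.1, 139.7], 0.86), ([193.9, 146.7], 0.81), ([271.6, 250.0], 0.76), ([137.4, 208.4], 0.67)]
funnel_center [([262.4, 179.0], 0.69)]
funnel_collar []
funnel_grip [([287.3, 182.7], 0.76)]
scoop_center [([281.3, 157.3], 0.74)]
scoop_lip [([297.3, 156.0], 0.68)]
scoop_grip [([263.3, 142.6], 0.79)]
mat [([277.3, 173.5], 0.96), ([190.2, 195.2], 0.44)
[... 253 characters left out ...]
.0], [0.0, 403.5, 190.3], [0.0, 0.0, 1.0]]
jar_mouth [([168.6, 208.4], 0.94), ([357.0, 314.0], 0.86), ([326.2, 91.7], 0.76), ([202.4, 64.8], 0.55)]
funnel_center [([297.2, 188.2], 0.58)]
funnel_collar [([296.3, 186.8], 0.8)]
funnel_grip [([284.5, 221.4], 0.6)]
scoop_center [([369.1, 208.0], 0.61), ([262.9, 106.6], 0.4), ([373.4, 179.9], 0.25)]
scoop_lip [([366.9, 226.8], 0.9)]
scoop_grip [([375.8, 183.3], 0.73)]
mat [([333.2, 200.0], 0.65), ([174.9, 268.9], 0.5), ([300.8, 187.5], 0.32)]
watch_center [([197.3, 155.3], 0.84), ([366.5, 221.3], 0.56)]
wrench_center [([374.9, 210.7], 0.72), ([174.2, 268.2], 0.6), ([168.3, 209.0], 0.47)]
ball_center [([263.1, 106.5], 0.63), ([368.9, 214.0], 0.63)]
```

View pics/side0.png

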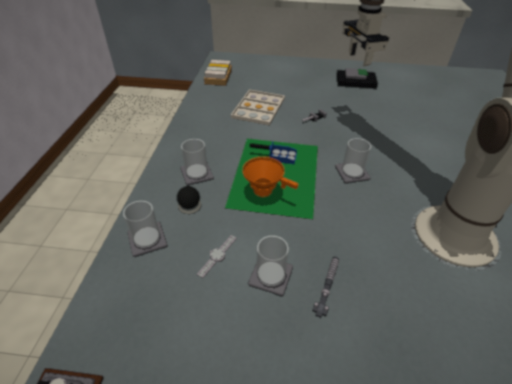

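View pics/top0.png

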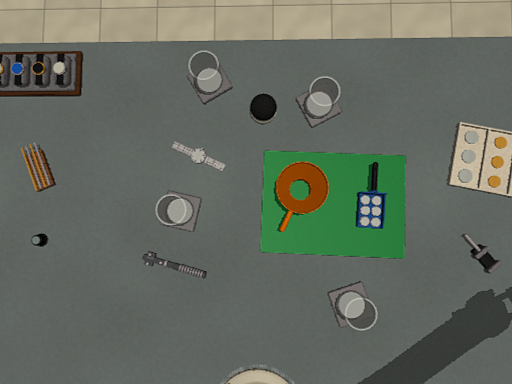

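```bash
cat > h.py <<'E'
import numpy as np, cv2
from bench import *
from scipy.spatial.transform import Rotation as R
def ray(p,uv):
    K=p["intrinsics"];T=p["T"];d=np.linalg.solve(K,[uv[0],uv[1],1.]);return T[:3,3],T[:3,:3]@d
def atz(p,uv,z):
    o,d=ray(p,uv);return o+d*(z-o[2])/d[2]
def tri(l):
    A=np.zeros((3,3));b=np.zeros(3)
    for p,uv in l:
        o,d=ray(p,uv);d=d/np.linalg.norm(d);M=np.eye(3)-np.outer(d,d);A+=M;b+=M@o
    return np.linalg.solve(A,b)
def proj(p,X):
    T=p["T"];c=T[:3,:3].T@(np.array(X)-T[:3,3]);q=p["intrinsics"]@c;return q[:2]/q[2]
def lm(p,t,n=0):
    r=landmark_of(p,t);return r[n]["centre"] if len(r)>n else None
E
python3 - <<'E'
from h import *
s=snapshot("side");t=snapshot("top")
Z=dict(jar_mouth=.115,funnel_center=.045,funnel_collar=.031,funnel_grip=.076,scoop_center=.015,scoop_lip=.006,scoop_grip=.035,mat=0.003,watch_center=.005,wrench_center=.011,ball_center=.034)
for k,z in Z.items():
    for n,p in(("side",s),("top",t)):
        print(k,n,[(np.round(atz(p,d["centre"],z)[:2],4).tolist(),round(d["confidence"],2)) for d in landmark_of(p,k)[:5]])
E
```

```text
jar_mouth side [([0.8395, 0.1197], 0.91), ([0.7656, -0.1514], 0.89), ([0.4961, 0.2091], 0.77), ([0.2546, -0.2409], 0.7)]
jar_mouth top [([0.8339, 0.1302], 0.86), ([0.7697, -0.1585], 0.73), ([0.263, -0.2284], 0.7), ([0.4895, 0.196], 0.57), ([0.5396, -0.0927], 0.54)]
funnel_center side []
funnel_center top [([0.545, -0.0959], 0.86), ([0.4942, -0.267], 0.55)]
funnel_collar side [([0.5471, -0.1193], 0.82)]
funnel_collar top [([0.5498, -0.1014], 0.77)]
funnel_grip side [([0.4739, -0.0636], 0.55)]
funnel_grip top [([0.4715, -0.0632], 0.95), ([0.6294, 0.1442], 0.49), ([0.4944, -0.2801], 0.48)]
scoop_center side [([0.5025, -0.2823], 0.96)]
scoop_center top [([0.5009, -0.284], 0.6), ([0.551, -0.104], 0.38)]
scoop_lip side [([0.4516, -0.2893], 0.9)]
scoop_lip top [([0.4499, -0.2828], 0.87), ([0.4898, 0.2239], 0.65), ([0.5413, -0.1057], 0.43)]
scoop_grip side [([0.5679, -0.2921], 0.87)]
scoop_grip top [([0.5671, -0.2827], 0.84)]
mat side [([0.5091, -0.1955], 0.57)]
mat top [([0.5136, -0.1917], 0.92), ([0.4917, -0.2665], 0.46)]
watch_center side [([0.6372, 0.1545], 0.66)]
watch_center top [([0.4642, -0.296], 0.57), ([0.4691, -0.0684], 0.54)]
wrench_center side [([0.3527, 0.2085], 0.93)]
wrench_center top [([0.3472, 0.2157], 0.87), ([0.4973, -0.2778], 0.52)]
ball_center side [([0.7499, -0.0154], 0.76)]
ball_center top []
```

The side view shows the funnel at (265,175), the shovel at (275,153) and jars at (357,160), (195,160), (145,225) and (272,265). In the top view the target jar, leftmost for the robot, is at (170,210), which is about (0.49, 0.20). Next I refine the funnel and jar positions.

Run:
```python
from h import *
s=snapshot("side");t=snapshot("top")
c=cv2.resize(t["pixels"][175:245,140:215],None,fx=5,fy=5,interpolation=cv2.INTER_CUBIC)
d=cv2.resize(s["pixels"][225:300,240:305],None,fx=5,fy=5,interpolation=cv2.INTER_CUBIC)
h=max(c.shape[0],d.shape[0]);im=np.zeros((h,c.shape[1]+d.shape[1],3),np.uint8);im[:c.shape[0],:c.shape[1]]=c;im[:d.shape[0],c.shape[1]:]=d
cv2.imwrite("pics/jar.png",im[:,:,::-1])
# funnel rim, top view: colour
p=t["pixels"].astype(int);m=((p[:,:,0]>110)&(p[:,:,0]>p[:,:,1]*1.8)&(p[:,:,2]<90)).astype(np.uint8);m[:,:250]=0;m[:,350:]=0;m[:,:]*=1
m[:140]=0;m[260:]=0
pts=np.argwhere(m)[:,::-1]
# rim circle: opening removes the handle
o=cv2.morphologyEx(cv2.morphologyEx(m,cv2.MORPH_CLOSE,np.ones((25,25))),cv2.MORPH_OPEN,cv2.getStructuringElement(cv2.MORPH_ELLIPSE,(21,21)))
cn=max(cv2.findContours(o,0,1)[0],key=len);e=cv2.fitEllipse(cn);print("rim",e,atz(t,e[0],.087))
hd=(m>0)&(cv2.dilate(o,np.ones((5,5)))==0);hp=np.argwhere(hd)[:,::-1].mean(0);print("handle px",hp,hd.sum(),atz(t,hp,.085))
# blue pan + black handle top
b=((p[:,:,2]>90)&(p[:,:,2]>p[:,:,0]*1.8)&(p[:,:,2]>p[:,:,1]*1.4)).astype(np.uint8)
n,l,st,ce=cv2.connectedComponentsWithStats(b);print(st[1:][st[1:,4]>30])
for n_,pp in(("side",s),("top",t)):
  for q in silhouettes(pp,"jar_mouth")[:5]: print(n_,q["box"],round(q["confidence"],2))
  for q in silhouettes(pp,"scoop_center")[:1]: 
    y,x=np.nonzero(q["mask"]);print(n_,"scoop",q["box"],cv2.minAreaRect(np.c_[x,y].astype(np.float32)))
```

```text
rim ((301.1118469238281, 187.95021057128906), (49.36006546020508, 52.85995864868164), 30.171716690063477) [ 0.54533351 -0.10385199  0.087     ]
handle px [284.26666667 223.28      ] 75 [ 0.46287074 -0.0643004   0.085     ]
[[ 12  63  10  11  84]
 [362 191  25   3  32]
 [358 200  24  28 189]]
side [121.8, 201.1, 45.0, 55.6] 0.96
side [180.1, 140.4, 33.8, 43.7] 0.87
side [247.1, 237.4, 47.7, 54.6] 0.82
side [332.9, 136.9, 40.7, 48.7] 0.56
side scoop [248.2, 144.6, 47.1, 17.9] ((271.5810852050781, 152.0135040283203), (45.20972442626953, 14.960308074951172), 9.462322235107422)
top [156.3, 190.8, 45.6, 41.3] 0.92
top [295.1, 77.8, 44.4, 51.2] 0.84
top [186.7, 51.3, 51.3, 51.7] 0.78
top [329.6, 281.8, 49.0, 49.9] 0.62
top scoop [356.8, 161.2, 32.9, 66.9] ((372.321533203125, 194.21231079101562), (27.402189254760742, 64.73351287841797), 3.1798300743103027)
```

View pics/jar.png

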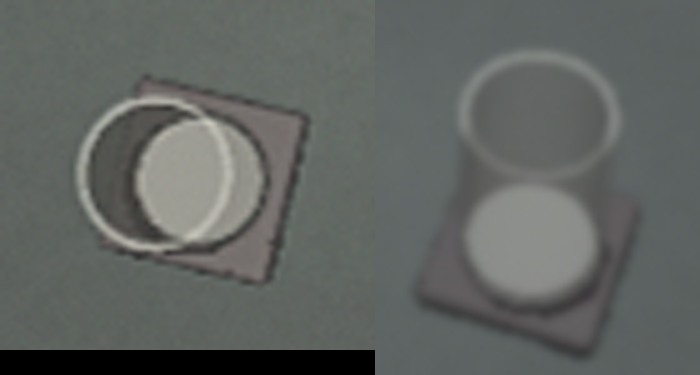

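The crop shows the target jar's rim ring centred at about (171.0,209.4) px in the top view and (272.5,247.5) px in the side view. The inner floor disc is at (179.6,210.6) and (270.9,273.2).

Run:
```python
from h import *
s=snapshot("side");t=snapshot("top")
for n,p,a,b in(("top",t,(171.0,209.4),(179.6,210.6)),("side",s,(272.5,247.5),(270.9,273.2))): print(n,atz(p,a,.115),atz(p,b,.015))
print(tri([(t,(171,209.4)),(s,(272.5,247.5))]),tri([(t,(179.6,210.6)),(s,(270.9,273.2))]))
# scoop: dark handle in top view and blue pan
p=t["pixels"].astype(int)
roi=np.zeros(p.shape[:2],bool);roi[150:240,345:400]=1
green=(p[:,:,1]>p[:,:,0]*1.5)&(p[:,:,1]>p[:,:,2]*1.5)&(p[:,:,1]>70)
hd=roi&~green&(p.sum(2)<120)
hd[190:]=0
y,x=np.nonzero(hd);r=cv2.minAreaRect(np.c_[x,y].astype(np.float32));print("handle",r,len(x),atz(t,r[0],.043))
pan=roi&~green;pan[:190]=0
y,x=np.nonzero(pan);r=cv2.minAreaRect(np.c_[x,y].astype(np.float32));print("pan",r,len(x),atz(t,r[0],.012),x.min(),x.max(),y.min(),y.max())
for rr in(165,172,180,186): xs=np.nonzero(hd[rr])[0];print(rr,xs.min(),xs.max(),atz(t,(xs.mean(),rr),.043)[:2])
```

```text
top [0.49381887 0.19538577 0.115     ] [0.49416311 0.19683523 0.015     ]
side [0.49601425 0.19760664 0.115     ] [0.49558877 0.19919133 0.015     ]
[0.49498515 0.1959148  0.11275304] [0.494949   0.19741297 0.01228038]
handle ((372.3908996582031, 175.5279083251953), (9.119621276855469, 27.501361846923828), 4.085616588592529) 236 [ 0.57946968 -0.2810882   0.043     ]
pan ((370.9136962890625, 208.70811462402344), (29.99500846862793, 38.04592514038086), 4.085616588592529) 1076 [ 0.49971717 -0.28383429  0.012     ] 356 387 190 228
165 369 377 [ 0.60534751 -0.28312139]
172 369 376 [ 0.58812999 -0.28153924]
180 368 376 [ 0.5685097 -0.2799085]
186 368 376 [ 0.5538338  -0.27959161]
```

```bash
cat >> h.py <<'E'
def go(x,y,z,ang):
    """units of tool-axis shift (after turn) and turn to reach TCP x,y,z with tool x axis at heading ang (deg, mod 180)"""
    s=get_state();M=R.from_quat(s["ee_rot"]).as_matrix();h=np.degrees(np.arctan2(M[1,0],M[0,0]))
    turn=(h-ang+90)%180-90   # + = clockwise seen from above
    a=np.radians(h-turn);X=np.array([np.cos(a),np.sin(a),0]);Y=np.array([np.sin(a),-np.cos(a),0])
    d=np.array([x,y,z])-s["tcp_pos"]
    print("t",round(float(s["time_s"]),2),"tcp",np.round(s["tcp_pos"],4),"head",round(h,2),"q7",round(float(s["joints"][6]),2),"tilt",np.round(M[2],3),"gap",round(float(s["finger_gap"]),4),"F",np.round(s["force"],1),round(float(s["grip_force"]),1))
    print("TURN",round(turn/4,2),"SHIFT",np.round(np.array([d@X,d@Y,-d[2]])/.04,3))
E
python3 -c "
from h import *
go(.467,-.0635,.15,-26)"
python3 -m pendant '[[[0,0,0],1,1],[[0,0,0],1,1],[[0,0,0],1,1],[[0,0,0],1,1],[[0,0,0],1,1],[[0,0,0],1,1],[[0,0,0],1,1],[[0,0,0],1,1],[[0,0,0],1,1],[[0,0,0],1,1]]'
python3 -m pendant '[[[0,0,0],1,1],[[0,0,0],1,1],[[0,0,0],0.4,1]]'
python3 -c "
from h import *
go(.467,-.0635,.15,-26)"
```

```text
t 2.8 tcp [ 0.2602 -0.5957  0.1985] head 23.59 q7 -0.21 tilt [ 0.  0. -1.] gap 0.0922 F [ 0.4  0.3 -1.1] 0.0
TURN 12.4 SHIFT [ -1.185 -14.224   1.214]
time_s: 3.63
tcp_pos: [0.2603, -0.5956, 0.1985]
ee_rot: [0.99, -0.144, 0.0, -0.0]
force: [-0.2, 0.7, -0.0]
finger_gap: 0.092
grip_force: 0.0
time_s: 3.88
tcp_pos: [0.2603, -0.5956, 0.1985]
ee_rot: [0.974, -0.227, 0.0, 0.0]
force: [-0.6, 0.7, -0.6]
finger_gap: 0.0918
grip_force: 0.0
t 3.88 tcp [ 0.2603 -0.5956  0.1985] head -26.2 q7 -1.01 tilt [ 0.  0. -1.] gap 0.0918 F [-0.6  0.7 -0.6] 0.0
TURN -0.05 SHIFT [ -1.187 -14.222   1.214]
```

```bash
python3 -m pendant '[[[-0.08,-0.9,0],0,1],[[-0.08,-0.95,0],0,1],[[-0.08,-0.95,0],0,1],[[-0.08,-0.95,0],0,1],[[-0.08,-0.95,0],0,1],[[-0.08,-0.95,0],0,1],[[-0.08,-0.95,0],0,1],[[-0.08,-0.95,0],0,1],[[-0.08,-0.95,0],0,1],[[-0.08,-0.95,0],0,1]]'
python3 -m pendant '[[[-0.08,-0.95,0.2],0,1],[[-0.08,-0.95,0.2],0,1],[[-0.08,-0.95,0.2],0,1],[[-0.08,-0.95,0.2],0,1],[[-0.07,-0.97,0.2],0,1],[[0,0,0.2],0,1],[[0,0,0],0,1]]'
python3 - <<'E'
from h import *
go(.467,-.0635,.057,-26)
t=snapshot("top");cv2.imwrite("pics/t1.png",cv2.resize(t["pixels"][130:270,230:410],None,fx=4,fy=4)[:,:,::-1])
E
```

```text
time_s: 4.72
tcp_pos: [0.3976, -0.2402, 0.1989]
ee_rot: [0.974, -0.225, 0.0, 0.0]
force: [1.6, 0.4, 0.0]
finger_gap: 0.0916
grip_force: 0.0
time_s: 5.3
tcp_pos: [0.4666, -0.0606, 0.1495]
ee_rot: [0.975, -0.222, -0.001, -0.0]
force: [0.1, -1.0, 0.4]
finger_gap: 0.0918
grip_force: 0.0
t 5.3 tcp [ 0.4666 -0.0606  0.1495] head -25.66 q7 -2.11 tilt [-0.002 -0.001 -1.   ] gap 0.0918 F [ 0.1 -1.   0.4] 0.0
TURN 0.08 SHIFT [0.041 0.06  2.313]
```

View pics/t1.png

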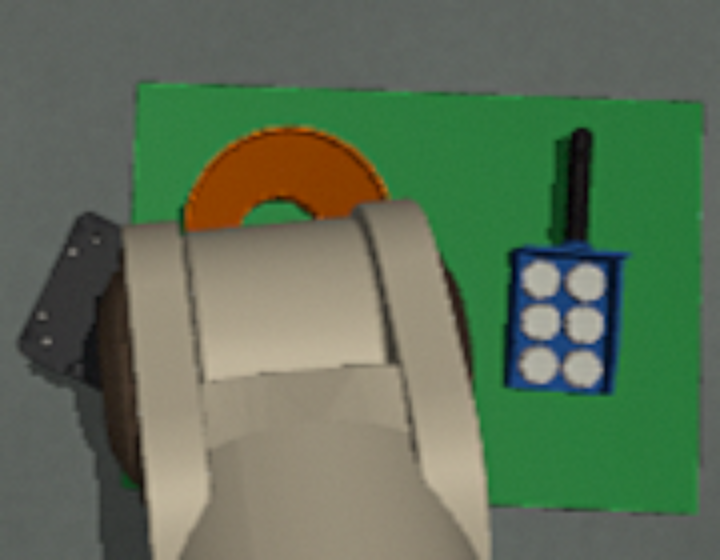

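The gripper is over the funnel handle. In this crop the funnel rim is at about (285,220), and the shovel, with six cells in it, is at (570,320). Descending and closing.

```bash
python3 -m pendant '[[[0.02,0.03,0.5],0.08,1],[[0.02,0.03,0.5],0,1],[[0,0,0.5],0,1],[[0,0,0.5],0,1],[[0,0,0.31],0,1],[[0,0,0],0,1],[[0,0,0],0,-1],[[0,0,0],0,-1],[[0,0,0],0,-1],[[0,0,0],0,-1]]'
python3 -m pendant '[[[0,0,0],0,-1],[[0,0,0],0,-1],[[0,0,0],0,-1]]'
python3 -c "
from h import *
go(.467,-.0635,.057,-26)"
```

```text
time_s: 6.18
tcp_pos: [0.4681, -0.0669, 0.0592]
ee_rot: [0.974, -0.228, 0.001, 0.0]
force: [0.4, 0.4, -0.9]
finger_gap: 0.0695
grip_force: 0.0
time_s: 6.43
tcp_pos: [0.4674, -0.0665, 0.0585]
ee_rot: [0.974, -0.228, 0.0, 0.0]
force: [-0.3, 0.3, 0.3]
finger_gap: 0.0493
grip_force: 0.0
t 6.43 tcp [ 0.4674 -0.0665  0.0585] head -26.32 q7 -2.23 tilt [ 0.001 -0.    -1.   ] gap 0.0493 F [-0.3  0.3  0.3] 0.0
TURN -0.08 SHIFT [-0.042 -0.063  0.036]
```

```bash
python3 -m pendant '[[[0,-0.06,0.03],0,-1],[[0,0,0],0,-1],[[0,0,0],0,-1],[[0,0,0],0,-1],[[0,0,0],0,-1],[[0,0,0],0,-1],[[0,0,0],0,-1],[[0,0,0],0,-1]]'
python3 -m pendant '[[[0,0,-0.2],0,-1],[[0,0,-0.4],0,-1],[[0,0,-0.6],0,-1],[[0,0,-0.8],0,-1],[[0,0,-0.8],0,-1],[[0,0,-0.8],0,-1],[[0,0,-0.6],0,-1],[[0,0,0],0,-1]]'
python3 - <<'E'
from h import *
go(.467,-.0635,.057,-26)
s=snapshot("side");t=snapshot("top")
a=cv2.resize(s["pixels"][80:230,200:400],None,fx=2,fy=2);b=cv2.resize(t["pixels"][120:270,200:400],None,fx=2,fy=2)
cv2.imwrite("pics/l1.png",np.hstack([a,b])[:,:,::-1])
E
```

```text
time_s: 7.1
tcp_pos: [0.4683, -0.0643, 0.057]
ee_rot: [0.974, -0.228, 0.0, -0.0]
force: [0.6, -0.3, 0.2]
finger_gap: 0.0006
grip_force: 0.2
time_s: 7.77
tcp_pos: [0.4718, -0.0643, 0.2307]
ee_rot: [0.974, -0.228, 0.005, 0.0]
force: [1.2, -0.0, 0.1]
finger_gap: 0.0006
grip_force: 0.0
t 7.77 tcp [ 0.4718 -0.0643  0.2307] head -26.3 q7 -2.05 tilt [ 0.009 -0.002 -1.   ] gap 0.0006 F [ 1.2 -0.   0.1] 0.0
TURN -0.08 SHIFT [-0.118  0.034  4.342]
```

View pics/l1.png

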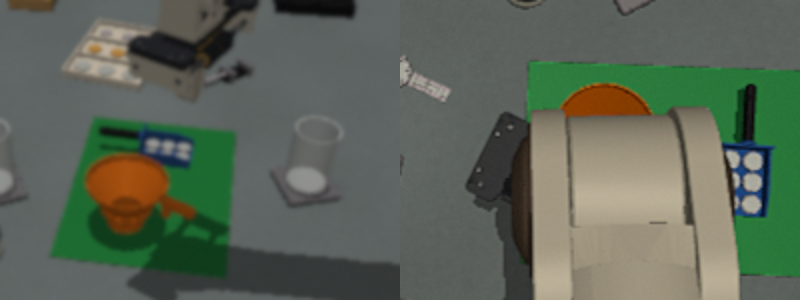

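The gripper closed on nothing, and the funnel handle is still at about (287,184) px in the side view. I'll check the TCP against the images.

Run:
```python
from h import *
s=snapshot("side");t=snapshot("top");q=get_state()
print("tcp px side",proj(s,q["tcp_pos"]),"top",proj(t,q["tcp_pos"]))
print("grip est px",proj(s,(.467,-.0635,.076)),proj(t,(.467,-.0635,.076)))
print(lm(s,"funnel_grip"),lm(s,"funnel_center"),q["joints"].round(3),q["finger_gap"])
cv2.imwrite("pics/s2.png",cv2.resize(s["pixels"][60:230,190:400],None,fx=3.5,fy=3.5,interpolation=cv2.INTER_CUBIC)[:,:,::-1])
```

```text
tcp px side [294.62830845 141.02763659] top [287.57753801 221.04185284]
grip est px [290.29754538 184.04512731] [283.73735753 221.51755674]
[285.4, 184.1] [262.1, 180.8] [ 0.634  0.162 -0.607  1.947  0.105  1.066 -2.049] 0.00045899607136925304
```

View pics/s2.png

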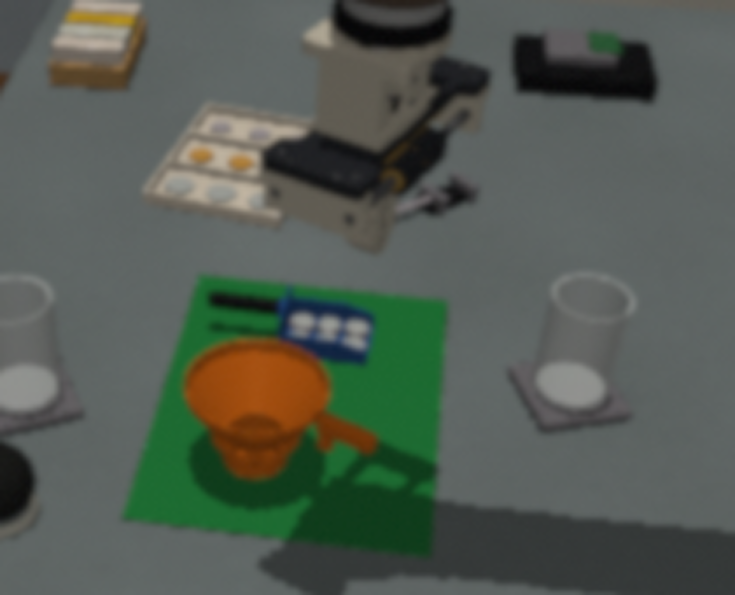

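Run:
```python
from h import *
s=snapshot("side");q=get_state();M=R.from_quat(q["ee_rot"]).as_matrix();p=q["tcp_pos"]
f=lambda v:((proj(s,p+M@np.array(v))-[190,60])*3.5).round()
for v in [(0,0,0),(0,0,-.019)]: print(v,f(v))
for x in(-.0375,.0375):
  for y in(-.095,.095): print(x,y,f((x,y,-.066)))
```

```text
(0, 0, 0) [366. 284.]
(0, 0, -0.019) [368. 263.]
-0.0375 -0.095 [354. 290.]
-0.0375 0.095 [482. 164.]
0.0375 -0.095 [255. 253.]
0.0375 0.095 [391. 135.]
```

The gripper appears about 28 mm higher in the picture than the reported TCP implies, so the fingers probably closed above the handle. I'll retry with the reported z at 0.035, which is safe either way.

```bash
python3 -m pendant '[[[-0.12,0.03,0.4],0,1],[[0,0,0.4],0,1],[[0,0,0.4],0,1],[[0,0,0.4],0,1],[[0,0,0.4],0,1],[[0,0,0],0,1],[[0,0,0],0,1],[[0,0,0],0,1],[[0,0,0],0,1],[[0,0,0],0,1]]'
python3 -m pendant '[[[0,0,0],0,1],[[0,0,0],0,1],[[0,0,0],0,1],[[0,0,0.4],0,1],[[0,0,0.5],0,1],[[0,0,0.5],0,1],[[0,0,0.5],0,1],[[0,0,0.5],0,1],[[0,0,0.45],0,1],[[0,0,0],0,1]]'
python3 - <<'E'
from h import *
go(.467,-.0635,.035,-26)
s=snapshot("side")
cv2.imwrite("pics/s3.png",cv2.resize(s["pixels"][90:230,210:370],None,fx=4,fy=4,interpolation=cv2.INTER_CUBIC)[:,:,::-1])
E
```

```text
time_s: 8.95
tcp_pos: [0.4642, -0.0633, 0.1458]
ee_rot: [0.974, -0.228, 0.001, 0.0]
force: [0.2, -0.0, -0.5]
finger_gap: 0.0626
grip_force: 0.0
time_s: 9.78
tcp_pos: [0.4608, -0.0629, 0.0282]
ee_rot: [0.974, -0.228, -0.003, 0.0]
force: [0.7, 0.2, 0.5]
finger_gap: 0.0917
grip_force: 0.0
t 9.78 tcp [ 0.4608 -0.0629  0.0282] head -26.33 q7 -2.28 tilt [-0.005  0.001 -1.   ] gap 0.0917 F [0.7 0.2 0.5] 0.0
TURN -0.08 SHIFT [ 0.146 -0.056 -0.169]
```

View pics/s3.png

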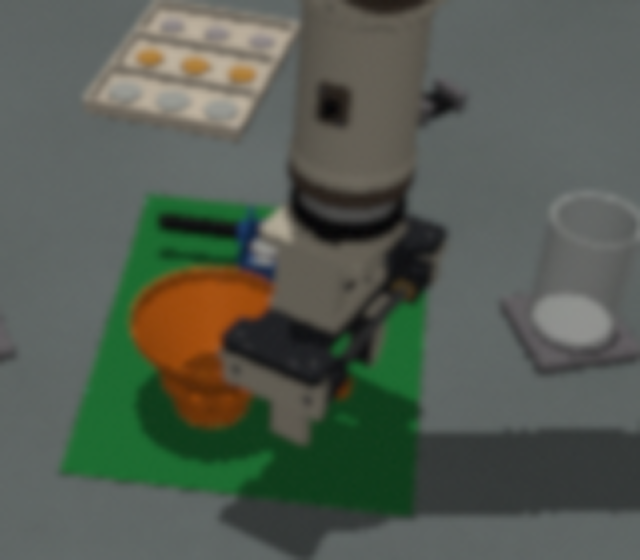

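The near fingertip is at about (282,200) px and the handle lies between the fingers at (295,186).

```bash
python3 - <<'E'
from h import *
s=snapshot("side");q=get_state();M=R.from_quat(q["ee_rot"]).as_matrix();p=q["tcp_pos"]
for y in(-.046,-.056,-.065):print([proj(s,p+M@np.array((x,y,0))).round(1).tolist() for x in(-.0095,.0095)])
E
python3 -m pendant '[[[0,0,-0.1],0,-1],[[0,0,0],0,-1],[[0,0,0],0,-1],[[0,0,0],0,-1],[[0,0,0],0,-1],[[0,0,0],0,-1],[[0,0,0],0,-1],[[0,0,0],0,-1],[[0,0,0],0,-1],[[0,0,0],0,-1]]'
python3 -m pendant '[[[0,0,0],0,-1],[[0,0,0],0,-1],[[0,0,0],0,-1],[[0,0,0],0,-1],[[0,0,0],0,-1]]'
```

```text
[[285.4, 206.3], [279.7, 203.6]]
[[283.7, 208.4], [277.9, 205.7]]
[[282.1, 210.3], [276.3, 207.6]]
time_s: 10.72
tcp_pos: [0.4633, -0.0632, 0.0349]
ee_rot: [0.974, -0.228, -0.0, -0.0]
force: [0.0, -0.2, 0.4]
finger_gap: 0.0298
grip_force: 0.0
time_s: 11.13
tcp_pos: [0.4634, -0.0632, 0.0349]
ee_rot: [0.974, -0.228, 0.0, -0.0]
force: [-0.0, 0.5, -1.0]
finger_gap: 0.0116
grip_force: 30.0
```

```bash
python3 -m pendant '[[[0,0,-0.3],0,-1],[[0,0,-0.5],0,-1],[[0,0,-0.6],-0.5,-1],[[0,0,-0.6],-1,-1],[[0,0,-0.6],-1,-1],[[0,0,-0.6],-1,-1],[[0,0,-0.6],-1,-1],[[0,0,-0.4],-1,-1],[[0,0,0],-1,-1],[[0,0,0],0,-1]]'
python3 - <<'E'
from h import *
go(.467,-.0635,.2,-26)
s=snapshot("side");t=snapshot("top")
a=cv2.resize(s["pixels"][60:230,190:390],None,fx=2,fy=2);b=cv2.resize(t["pixels"][100:270,200:400],None,fx=2,fy=2)
cv2.imwrite("pics/l2.png",np.hstack([a,b])[:,:,::-1])
for k in("funnel_center","funnel_collar","funnel_grip"): print(k,lm(s,k),lm(t,k))
E
```

```text
time_s: 11.97
tcp_pos: [0.4639, -0.0635, 0.204]
ee_rot: [1.0, -0.002, 0.001, 0.001]
force: [-0.7, -1.3, -0.5]
finger_gap: 0.0117
grip_force: 30.0
t 11.97 tcp [ 0.4639 -0.0635  0.204 ] head -0.2 q7 -1.63 tilt [ 0.002  0.001 -1.   ] gap 0.0117 F [-0.7 -1.3 -0.5] 30.0
TURN 6.45 SHIFT [ 0.069 -0.033  0.099]
funnel_center [258.3, 142.2] [282.5, 178.3]
funnel_collar [258.0, 143.8] [285.5, 176.7]
funnel_grip [290.3, 136.7] None
```

View pics/l2.png

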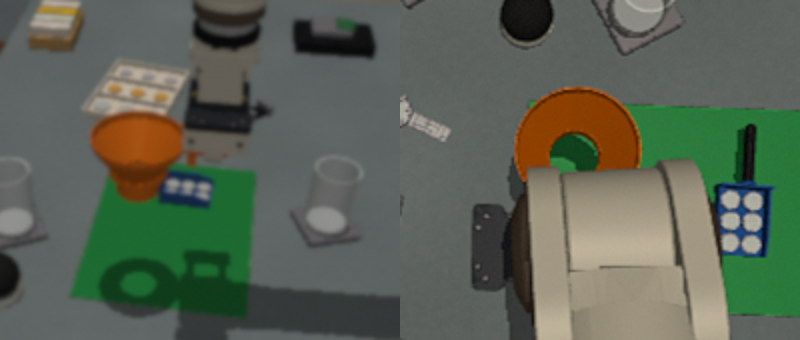

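The funnel is held and looks upright. In the side view its rim is at about (258,125) px, and in the top view at (288,175) px. I'll fit its pose numerically, then move above the jar.

```bash
cat >> h.py <<'E'
from scipy.optimize import least_squares
def orange(p):
    a=cv2.GaussianBlur(p["pixels"],(3,3),0).astype(int)
    m=((a[:,:,0]>a[:,:,1]*1.7)&(a[:,:,0]>a[:,:,2]*2.2)&(a[:,:,0]>60)).astype(np.uint8)
    n,l,st,c=cv2.connectedComponentsWithStats(m);k=1+np.argmax(st[1:,4]);return (l==k)
PH=np.linspace(0,2*np.pi,73)[:-1]
def circ(c,r,z): return np.c_[c[0]+r*np.cos(PH),c[1]+r*np.sin(PH),np.full(72,c[2]+z)]
def fit_funnel(s,t,z0=None,rows=None,verbose=True):
    """centre of spout's lower end (x,y,z), assumed vertical; top rim contour from top view + extents from side"""
    mt=orange(t);ms=orange(s)
    hull=cv2.convexHull(np.argwhere(mt)[:,::-1].astype(np.int32))[:,0]
    cn=max(cv2.findContours(mt.astype(np.uint8),0,1)[0],key=len)[:,0].astype(float)
    yx=np.argwhere(ms);side=np.array([yx[:,1].min()-.0,yx[:,0].min()-.0,yx[:,0].max()+.0])
    # visible far arc: top edge per column of the top-view mask
    cols=np.unique(cn[:,0]);arc=np.array([[c,cn[cn[:,0]==c][:,1].min()] for c in cols])
    if rows: arc=arc[arc[:,1]<rows]
    else: arc=arc[arc[:,1]<arc[:,1].min()+22]
    def res(v):
        P=np.array([atz(t,a,v[2]+.084) for a in arc]);e1=(np.hypot(P[:,0]-v[0],P[:,1]-v[1])-.0615)*400
        rim=np.array([proj(s,X) for X in circ(v,.0615,.084)]);sp=np.array([proj(s,X) for X in circ(v,.0285,0)])
        return np.r_[e1/np.sqrt(len(arc))*2,rim[:,0].min()-side[0],rim[:,1].min()-side[1],sp[:,1].max()-side[2]]
    o=least_squares(res,[.5,0,.15],loss="soft_l1")
    if verbose: print("funnel base",o.x.round(4),"res side",res(o.x)[-3:].round(2),"arc",np.abs(res(o.x)[:-3]).max().round(2),"ext",side)
    return o.x
E
python3 - <<'E'
from h import *
s=snapshot("side");t=snapshot("top")
f=fit_funnel(s,t);q=get_state();M=R.from_quat(q["ee_rot"]).as_matrix()
print("in tool",M.T@(f-q["tcp_pos"]))
h=np.radians(20)
T=np.array([.4945,.196])-.0905*np.array([np.cos(h),np.sin(h)]);print(T);go(T[0],T[1],.204,20)
E
```

```text
funnel base [ 0.5553 -0.0641  0.169 ] res side [ 0.35 -1.15  2.99] arc 0.2 ext [236. 117. 159.]
in tool [0.092062   0.00054314 0.03362324]
[0.40945782 0.16504718]
t 12.47 tcp [ 0.4632 -0.0631  0.2026] head -0.33 q7 -1.63 tilt [-0.001 -0.    -1.   ] gap 0.0117 F [-0.1  0.1 -0.5] 30.0
TURN -5.08 SHIFT [ 0.687 -5.819 -0.034]
```

```bash
python3 -m pendant '[[[0,0,0],-0.5,-1],[[0,0,0],-1,-1],[[0,0,0],-1,-1],[[0,0,0],-1,-1],[[0,0,0],-1,-1],[[0,0,0],-0.58,-1],[[0.05,-0.4,0],0,-1],[[0.1,-0.7,0],0,-1],[[0.1,-0.8,0],0,-1],[[0.1,-0.8,0],0,-1]]'
python3 -m pendant '[[[0.1,-0.8,0],0,-1],[[0.1,-0.8,0],0,-1],[[0.1,-0.8,0],0,-1],[[0.04,-0.5,0],0,-1],[[0,-0.22,0],0,-1],[[0,0,0],0,-1],[[0,0,0],0,-1]]'
python3 - <<'E'
from h import *
s=snapshot("side");t=snapshot("top")
f=fit_funnel(s,t);q=get_state();M=R.from_quat(q["ee_rot"]).as_matrix()
print("in tool",M.T@(f-q["tcp_pos"]))
go(.4095,.165,.204,20)
np.savez("a.npz",s=s["pixels"],t=t["pixels"])
E
```

```text
time_s: 13.3
tcp_pos: [0.4394, 0.0438, 0.2029]
ee_rot: [0.985, 0.173, 0.0, -0.0]
force: [0.8, 0.7, -1.2]
finger_gap: 0.012
grip_force: 30.0
time_s: 13.88
tcp_pos: [0.4098, 0.1643, 0.2028]
ee_rot: [0.985, 0.174, -0.0, 0.0]
force: [-0.5, 0.8, -1.2]
finger_gap: 0.0117
grip_force: 30.0
funnel base [0.4969 0.1947 0.1694] res side [ 0.08 -1.42  2.29] arc 0.15 ext [244. 184. 239.]
in tool [ 0.09220707 -0.00025885  0.03325187]
t 13.98 tcp [0.4102 0.1632 0.2027] head 19.85 q7 -1.81 tilt [-0.001  0.001 -1.   ] gap 0.0116 F [-0.2 -0.5 -1.1] 30.0
TURN -0.04 SHIFT [-0.002 -0.049 -0.033]
```

Run:
```python
from h import *
t=snapshot("top");s=snapshot("side");f=fit_funnel(s,t)
m=orange(t).astype(np.uint8)
cs,hi=cv2.findContours(m,cv2.RETR_CCOMP,cv2.CHAIN_APPROX_NONE)
for c,h in zip(cs,hi[0]):
    if len(c)>15: print("hole" if h[3]>=0 else "outer",cv2.boundingRect(c),np.round(cv2.minEnclosingCircle(c),1) if 0 else cv2.contourArea(c))
def poly(z,r):return np.array([proj(t,X) for X in circ(f,r,z)])
A=[np.zeros(m.shape,np.uint8) for _ in range(2)]
for a,z in zip(A,(.028,0)): cv2.fillPoly(a,[np.round(poly(z,.0265)*16).astype(np.int32)],1,shift=4)
I=A[0]&A[1];print("pred hole",cv2.boundingRect(I),I.sum());r=poly(.084,.0615);print("pred rim",r.min(0),r.max(0))
```

```text
funnel base [0.497  0.1943 0.1691] res side [ 0.04 -1.45  2.22] arc 0.14 ext [244. 184. 239.]
outer (125, 174, 61, 62) 2829.5
hole (152, 193, 25, 27) 472.5
pred hole (154, 195, 22, 25) 437
pred rim [123.93048268 173.96761191] [186.51969429 237.13882862]
```

```bash
python3 -m pendant '[[[-0.05,-0.055,0.1],0,-1],[[0,0,0.3],0,-1],[[0,0,0.4],0,-1],[[0,0,0.3],0,-1],[[0,0,0.1],0,-1],[[0,0,0],0,-1],[[0,0,0],0,-1]]'
python3 - <<'E'
from h import *
t=snapshot("top");s=snapshot("side");f=fit_funnel(s,t);go(.4095,.165,.155,20)
E
```

```text
time_s: 14.67
tcp_pos: [0.4071, 0.1665, 0.1549]
ee_rot: [0.985, 0.174, -0.0, -0.0]
force: [0.7, -1.2, -0.5]
finger_gap: 0.0118
grip_force: 30.0
funnel base [0.4939 0.1977 0.1213] res side [ 0.62 -1.11  2.38] arc 0.17 ext [245. 201. 254.]
t 14.77 tcp [0.4076 0.1667 0.1555] head 20.0 q7 -1.9 tilt [ 0.001  0.    -1.   ] gap 0.0116 F [ 0.5  0.7 -1. ] 30.0
TURN -0.0 SHIFT [0.029 0.055 0.013]
```

```bash
python3 -m pendant '[[[0,0.045,0],0,-1],[[0,0,0.1],0,-1],[[0,0,0.1],0,-1],[[0,0,0.1],0,-1],[[0,0,0],0,-1]]'
python3 -m pendant '[[[0,0,0.1],0,-1],[[0,0,0.1],0,-1],[[0,0,0.1],0,-1],[[0,0,0.1],0,-1],[[0,0,0],0,-1]]'
python3 - <<'E'
from h import *
t=snapshot("top");s=snapshot("side");f=fit_funnel(s,t);go(.4095,.165,.155,20)
E
```

```text
time_s: 15.18
tcp_pos: [0.4071, 0.1644, 0.1421]
ee_rot: [0.985, 0.174, -0.001, 0.0]
force: [-0.1, -0.1, -1.3]
finger_gap: 0.0115
grip_force: 30.0
time_s: 15.6
tcp_pos: [0.4071, 0.1644, 0.126]
ee_rot: [0.985, 0.174, -0.001, -0.0]
force: [0.7, -0.0, 0.5]
finger_gap: 0.0114
grip_force: 30.0
funnel base [0.4935 0.1955 0.0927] res side [ 0.13 -1.79  6.23] arc 0.16 ext [246. 210. 257.]
t 15.7 tcp [0.4075 0.1648 0.1267] head 20.01 q7 -1.95 tilt [-0. -0. -1.] gap 0.0119 F [ 0.  -0.2 -0.5] 30.0
TURN 0.0 SHIFT [ 0.049  0.011 -0.707]
```

```bash
python3 -m pendant '[[[0,0,0.06],0,-1],[[0,0,0.06],0,-1],[[0,0,0],0,-1]]'
python3 -m pendant '[[[0,0,0.03],0,-1],[[0,0,0],0,-1]]'
python3 -m pendant '[[[0,0,0.03],0,-1],[[0,0,0],0,-1]]'
python3 -m pendant '[[[0,0,0.03],0,-1],[[0,0,0],0,-1]]'
```

```text
time_s: 15.95
tcp_pos: [0.4076, 0.1645, 0.1218]
ee_rot: [0.985, 0.174, -0.0, 0.0]
force: [-0.4, -0.6, -0.3]
finger_gap: 0.0116
grip_force: 30.0
time_s: 16.12
tcp_pos: [0.4077, 0.1646, 0.1208]
ee_rot: [0.985, 0.174, -0.0, 0.0]
force: [0.5, -0.1, -0.7]
finger_gap: 0.0112
grip_force: 30.0
time_s: 16.28
tcp_pos: [0.4077, 0.1646, 0.1196]
ee_rot: [0.985, 0.174, -0.0, 0.0]
force: [0.4, -0.9, -0.8]
finger_gap: 0.0118
grip_force: 30.0
time_s: 16.45
tcp_pos: [0.4078, 0.1647, 0.1187]
ee_rot: [0.985, 0.174, 0.0, 0.0]
force: [-1.5, -1.0, 4.0]
finger_gap: 0.0116
grip_force: 30.0
```

Contact at 4 N, so the collar is on the rim. Releasing, lifting and moving to the shovel.

```bash
python3 -m pendant '[[[0,0,0],0,0.2],[[0,0,0],0,0.2],[[0,0,0],0,0.2],[[0,0,0],0,0.2],[[0,0,0],0,0.2],[[0,0,0],0,0.2],[[0,0,-0.3],0,0.2],[[0,0,-0.6],0,0.2],[[0,0,-0.8],0,0.2],[[0,0,-0.6],0,0.2]]'
python3 - <<'E'
from h import *
t=snapshot("top");s=snapshot("side");f=fit_funnel(s,t);go(.57,-.2805,.15,-4)
E
```

```text
time_s: 17.28
tcp_pos: [0.4076, 0.1653, 0.2121]
ee_rot: [0.985, 0.174, 0.0, -0.0]
force: [0.5, -0.3, 0.9]
finger_gap: 0.0554
grip_force: 0.0
funnel base [0.5992 0.1938 0.0798] res side [-46.95  -4.85   0.95] arc 5.1 ext [245. 212. 260.]
t 17.38 tcp [0.4105 0.166  0.2141] head 19.99 q7 -1.8 tilt [ 0.007  0.002 -1.   ] gap 0.055 F [ 0.5 -0.1 -0.2] 0.0
TURN 6.0 SHIFT [ 4.756 10.857  1.603]
```

```bash
python3 -m pendant '[[[0,0,0],1,0.2],[[0,0,0],1,0.2],[[0,0,0],1,0.2],[[0,0,0],1,0.2],[[0,0,0],1,0.2],[[0,0,0],1,0.2],[[0.3,0.6,0],0,0.2],[[0.36,0.83,0],0,0.2],[[0.36,0.83,0],0,0.2],[[0.36,0.83,0],0,0.2]]'
python3 -m pendant '[[[0.36,0.83,0],0,0.2],[[0.36,0.83,0],0,0.2],[[0.36,0.83,0],0,0.2],[[0.36,0.83,0],0,0.2],[[0.36,0.83,0],0,0.2],[[0.36,0.83,0],0,0.2],[[0.36,0.83,0],0,0.2],[[0.36,0.83,0.4],0,0.2],[[0.36,0.83,0.6],0,0.2],[[0.2,0.3,0.6],0,0.2]]'
python3 - <<'E'
from h import *
t=snapshot("top");s=snapshot("side");f=fit_funnel(s,t);go(.57,-.2805,.02,-4)
E
```

```text
time_s: 18.22
tcp_pos: [0.454, 0.0362, 0.2099]
ee_rot: [0.999, -0.034, -0.0, 0.0]
force: [1.1, -0.3, -0.4]
finger_gap: 0.0548
grip_force: 0.0
time_s: 19.05
tcp_pos: [0.5692, -0.2879, 0.1459]
ee_rot: [0.999, -0.038, 0.0, 0.002]
force: [0.4, -1.7, -1.0]
finger_gap: 0.0547
grip_force: 0.0
funnel base [0.5992 0.1938 0.0799] res side [-46.96  -4.85   0.95] arc 4.91 ext [245. 212. 260.]
t 19.15 tcp [ 0.5654 -0.2838  0.141 ] head -4.32 q7 -1.48 tilt [-0.009 -0.002 -1.   ] gap 0.0551 F [-0.6  0.6 -0.8] 0.0
TURN -0.08 SHIFT [ 0.108 -0.091  3.026]
```

```bash
sed -i 's/def fit_funnel(s,t,z0=None/def fit_funnel(s,t,x0=(.5,.15,.1)/; s/res,\[.5,0,.15\]/res,x0/' h.py
python3 -m pendant '[[[0.1,-0.09,0.3],0,0.2],[[0,0,0.5],0,0.2],[[0,0,0.5],0,0.2],[[0,0,0.5],0,0.2],[[0,0,0.5],0,0.2],[[0,0,0.4],0,0.2],[[0,0,0.2],0,0.2],[[0,0,0],0,0.2]]'
python3 - <<'E'
from h import *
t=snapshot("top");s=snapshot("side");f=fit_funnel(s,t);go(.57,-.2805,.0,-4)
b=(s["pixels"][120:200,230:310]);a=t["pixels"][150:250,330:410]
cv2.imwrite("pics/g1.png",np.hstack([cv2.resize(b,(400,400),interpolation=cv2.INTER_CUBIC),cv2.resize(a,(320,400),interpolation=cv2.INTER_CUBIC)])[:,:,::-1])
E
```

```text
time_s: 19.82
tcp_pos: [0.5728, -0.2748, 0.0301]
ee_rot: [0.999, -0.034, -0.001, -0.001]
force: [0.1, 0.2, 0.0]
finger_gap: 0.0554
grip_force: 0.0
funnel base [0.4947 0.1961 0.0851] res side [ 0.55 -1.37  5.34] arc 0.18 ext [245. 212. 260.]
t 19.92 tcp [ 0.5745 -0.2763  0.0324] head -3.91 q7 -1.55 tilt [ 0.001 -0.    -1.   ] gap 0.0547 F [ 0.4 -0.4 -0.3] 0.0
TURN 0.02 SHIFT [-0.104  0.113  0.811]
```

```bash
python3 -m pendant '[[[-0.1,0.1,0.2],0,0.2],[[0,0,0.2],0,0.2],[[0,0,0.15],0,0.2],[[0,0,0],0,0.2]]'
python3 -m pendant '[[[0,0,0.1],0,0.2],[[0,0,0.1],0,0.2],[[0,0,0],0,0.2]]'
python3 -m pendant '[[[0,0,0.05],0,0.2],[[0,0,0.05],0,0.2],[[0,0,0],0,0.2]]'
python3 -c "
from h import *
go(.57,-.2805,-.006,-4)"
```

```text
time_s: 20.25
tcp_pos: [0.5678, -0.2812, 0.0081]
ee_rot: [0.999, -0.035, -0.001, -0.0]
force: [-0.2, -0.2, 0.2]
finger_gap: 0.0552
grip_force: 0.0
time_s: 20.5
tcp_pos: [0.5688, -0.2809, 0.0007]
ee_rot: [0.999, -0.035, -0.0, -0.0]
force: [-0.7, 0.6, 0.2]
finger_gap: 0.0549
grip_force: 0.0
time_s: 20.75
tcp_pos: [0.5691, -0.281, -0.0028]
ee_rot: [0.999, -0.035, -0.0, -0.0]
force: [-0.1, -0.2, -0.7]
finger_gap: 0.055
grip_force: 0.0
t 20.75 tcp [ 0.5691 -0.281  -0.0028] head -4.0 q7 -1.56 tilt [-0. -0. -1.] gap 0.055 F [-0.1 -0.2 -0.7] 0.0
TURN -0.0 SHIFT [ 0.022 -0.015  0.08 ]
```

Reported z is below zero with no contact, which confirms the TCP offset. Closing here.

```bash
python3 -m pendant '[[[0,0,0.06],0,0.2],[[0,0,0.06],0,0.2],[[0,0,0],0,-1],[[0,0,0],0,-1],[[0,0,0],0,-1],[[0,0,0],0,-1],[[0,0,0],0,-1],[[0,0,0],0,-1],[[0,0,0],0,-1],[[0,0,0],0,-1]]'
python3 -m pendant '[[[0,0,0],0,-1],[[0,0,0],0,-1]]'
```

```text
time_s: 21.58
tcp_pos: [0.5693, -0.2813, -0.0072]
ee_rot: [0.999, -0.035, 0.0, 0.0]
force: [-0.0, -0.1, -0.0]
finger_gap: 0.0129
grip_force: 29.8
time_s: 21.75
tcp_pos: [0.5693, -0.2813, -0.0072]
ee_rot: [0.999, -0.035, 0.0, 0.0]
force: [0.3, -0.8, -1.2]
finger_gap: 0.0127
grip_force: 29.8
```

Gripped at 12.8 mm. A small gentle lift will show whether the pan droops.

```bash
cat >> h.py <<'E'
def blue(p):
    a=p["pixels"].astype(int)
    m=((a[:,:,2]>a[:,:,0]*1.6)&(a[:,:,2]>a[:,:,1]*1.25)&(a[:,:,2]>50)).astype(np.uint8)
    m[:,:230]*=(p["pixels"][:,:230,0]<300);return m
E
python3 -m pendant '[[[0,0,-0.1],0,-1],[[0,0,-0.2],0,-1],[[0,0,-0.3],0,-1],[[0,0,-0.3],0,-1],[[0,0,-0.1],0,-1],[[0,0,0],0,-1],[[0,0,0],0,-1]]'
python3 - <<'E'
from h import *
s=snapshot("side");t=snapshot("top")
q=get_state();print(q["force"].round(2),q["ft_torque"].round(3),q["tcp_pos"])
for p in(s,t):
    for k in("scoop_lip","scoop_center","scoop_grip"): print(k,[(d["centre"],round(d["confidence"],2)) for d in landmark_of(p,k)[:2]])
for dz in(0,): 
    for k in("scoop_lip","scoop_center"):
        a,b=lm(s,k),lm(t,k)
        if a and b: print(k,tri([(s,a),(t,b)]))
a=s["pixels"][90:190,200:320];b=t["pixels"][150:250,320:420]
cv2.imwrite("pics/lift.png",np.hstack([cv2.resize(a,(432,360),interpolation=cv2.INTER_CUBIC),cv2.resize(b,(360,360),interpolation=cv2.INTER_CUBIC)])[:,:,::-1])
E
```

```text
time_s: 22.33
tcp_pos: [0.5696, -0.2815, 0.0336]
ee_rot: [0.999, -0.035, 0.001, 0.0]
force: [-0.5, 0.4, -1.5]
finger_gap: 0.0128
grip_force: 29.8
[-0.11  0.37 -1.36] [ 0.004 -0.124 -0.048] [ 0.56873921 -0.28112099  0.03241113]
scoop_lip [([298.6, 149.4], 0.84)]
scoop_center [([285.7, 143.6], 0.82)]
scoop_grip [([264.2, 136.4], 0.66)]
scoop_lip [([369.8, 225.5], 0.69), ([376.4, 200.9], 0.44)]
scoop_center [([374.7, 207.8], 0.7)]
scoop_grip [([375.7, 176.3], 0.83), ([263.4, 108.2], 0.3)]
scoop_lip [ 0.453182   -0.27097952  0.04735499]
scoop_center [ 0.49645108 -0.28028062  0.05989222]
```

View pics/lift.png

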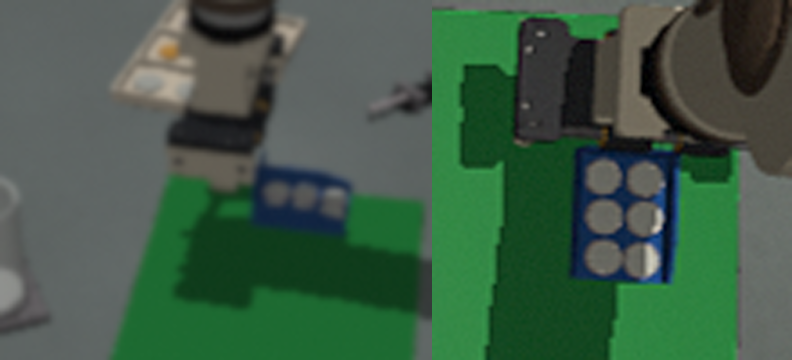

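The pan is level with all six cells in it. In the crop the side view shows it at about (305,200) and the top view at (625,215). Before carrying it, I'll test here how grip force responds to the gripper command.

```bash
python3 -m pendant '[[[0,0,0.4],0,-1],[[0,0,0.2],0,-1],[[0,0,0],0,-0.8],[[0,0,0],0,-0.8],[[0,0,0],0,-0.8]]'
python3 -m pendant '[[[0,0,0],0,-0.76],[[0,0,0],0,-0.76]]'
python3 -m pendant '[[[0,0,0],0,-0.74],[[0,0,0],0,-0.74]]'
python3 -m pendant '[[[0,0,0],0,-0.73],[[0,0,0],0,-0.73]]' | grep -E "gap|grip|time"
```

```text
time_s: 23.35
tcp_pos: [0.5694, -0.281, 0.0089]
ee_rot: [0.999, -0.035, 0.0, -0.0]
force: [0.1, -0.0, -0.8]
finger_gap: 0.0125
grip_force: 29.8
time_s: 23.52
tcp_pos: [0.5697, -0.2813, 0.0093]
ee_rot: [0.999, -0.035, 0.0, 0.0]
force: [0.0, 0.2, -2.1]
finger_gap: 0.0126
grip_force: 29.8
time_s: 23.68
tcp_pos: [0.5694, -0.2813, 0.0091]
ee_rot: [0.999, -0.035, 0.0, 0.0]
force: [0.0, -0.4, -2.1]
finger_gap: 0.013
grip_force: 29.8
time_s: 23.85
finger_gap: 0.0128
grip_force: 29.8
```

```bash
for i in 1; do
python3 -m pendant '[[[0,0,0],0,-0.724],[[0,0,0],0,-0.724]]' | grep -E "gap|grip|force"
python3 -m pendant '[[[0,0,0],0,-0.72],[[0,0,0],0,-0.72]]' | grep -E "gap|grip|force"
python3 -m pendant '[[[0,0,0],0,-0.717],[[0,0,0],0,-0.717]]' | grep -E "gap|grip|force"
done
python3 -c "
from h import *
s=get_state();print(s['ft_torque'].round(3),s['force'].round(2))
s=snapshot('side');t=snapshot('top');print(tri([(s,lm(s,'scoop_lip')),(t,lm(t,'scoop_lip'))]))"
```

```text
force: [0.2, 1.0, -1.3]
finger_gap: 0.0128
grip_force: 16.9
force: [0.0, -0.4, -2.1]
finger_gap: 0.013
grip_force: 7.5
force: [0.3, -1.5, -0.4]
finger_gap: 0.0129
grip_force: 0.4
[ 0.026 -0.006  0.028] [ 0.25 -1.51 -0.44]
[ 0.45951942 -0.26854055  0.03197667]
```

The band is proportional: 16.9 N at -0.724, 7.5 N at -0.720 and about 0 N at -0.717. The shovel probably dropped a little there, so I'll regrasp it at mat height.

```bash
python3 -m pendant '[[[0,0,0],0,-0.6],[[0,0,0.1],0,-0.6],[[0,0,0.1],0,-0.6],[[0,0,0.1],0,-0.6],[[0,0,0.1],0,-0.6],[[0,0,0],0,-0.6],[[0,0,0],0,-1],[[0,0,0],0,-1],[[0,0,0],0,-1],[[0,0,0],0,-1]]'
python3 -m pendant '[[[0,0,-0.1],0,-1],[[0,0,-0.2],0,-1],[[0,0,-0.3],0,-1],[[0,0,-0.3],0,-1],[[0,0,-0.1],0,-1],[[0,0,0],0,-1]]'
python3 - <<'E'
from h import *
s=snapshot("side");t=snapshot("top");q=get_state();print(q["force"].round(2),q["ft_torque"].round(3))
for k in("scoop_lip","scoop_center","scoop_grip"):
    a,b=lm(s,k),lm(t,k)
    if a and b: print(k,tri([(s,a),(t,b)]),a,b)
for k in range(1): print(len(landmark_of(t,"cell0_center")),[(np.round(d["centre"]),round(d["confidence"],2)) for d in landmark_of(t,"cell0_center")])
go(.5795,.227,.246,20)
E
```

```text
time_s: 25.38
tcp_pos: [0.5692, -0.2811, -0.0073]
ee_rot: [0.999, -0.035, 0.0, -0.0]
force: [0.1, 0.9, -2.1]
finger_gap: 0.0128
grip_force: 30.0
time_s: 25.88
tcp_pos: [0.571, -0.2819, 0.0353]
ee_rot: [0.999, -0.035, 0.002, 0.001]
force: [-0.5, -0.3, -1.6]
finger_gap: 0.013
grip_force: 30.0
[ 0.77 -0.11 -2.14] [ 0.079 -0.024 -0.024]
scoop_lip [ 0.45651037 -0.27380494  0.04614424] [295.6, 148.9] [370.8, 226.9]
scoop_center [ 0.53593202 -0.25653415  0.10082812] [261.9, 135.8] [370.2, 206.6]
1 [(array([367., 200.]), 0.4)]
t 26.38 tcp [ 0.569  -0.281   0.0323] head -4.0 q7 -1.54 tilt [-0.001 -0.    -1.   ] gap 0.0129 F [-0.   0.2 -1.6] 30.0
TURN -6.0 SHIFT [  4.59  -11.843  -5.343]
```

```bash
python3 -m pendant '[[[0,0,-0.2],-0.3,-1],[[0,0,-0.4],-0.6,-1],[[0,0,-0.6],-0.7,-1],[[0,0,-0.8],-0.7,-1],[[0,0,-0.8],-0.7,-1],[[0,0,-0.8],-0.7,-1],[[0,0,-0.8],-0.7,-1],[[0,0,-0.5],-0.7,-1],[[0,0,-0.3],-0.6,-1],[[0,0,-0.14],-0.3,-1]]'
python3 -m pendant '[[[0.08,-0.2,0],0,-1],[[0.155,-0.4,0],0,-1],[[0.23,-0.6,0],0,-1],[[0.305,-0.787,0],0,-1],[[0.305,-0.787,0],0,-1],[[0.305,-0.787,0],0,-1],[[0.305,-0.787,0],0,-1],[[0.305,-0.787,0],0,-1],[[0.305,-0.787,0],0,-1],[[0.305,-0.787,0],0,-1]]'
python3 -m pendant '[[[0.305,-0.787,0],0,-1],[[0.305,-0.787,0],0,-1],[[0.305,-0.787,0],0,-1],[[0.305,-0.787,0],0,-1],[[0.305,-0.787,0],0,-1],[[0.23,-0.6,0],0,-1],[[0.155,-0.4,0],0,-1],[[0.08,-0.2,0],0,-1],[[0,0,0],0,-1]]'
python3 - <<'E'
from h import *
go(.5795,.227,.246,20)
s=snapshot("side");t=snapshot("top");q=get_state()
for k in("scoop_lip","scoop_center","scoop_grip"):
    a,b=lm(s,k),lm(t,k)
    if a and b: print(k,tri([(s,a),(t,b)]),a,b)
E
```

```text
time_s: 27.22
tcp_pos: [0.5704, -0.2814, 0.2497]
ee_rot: [0.985, 0.175, 0.002, 0.001]
force: [1.0, -0.5, -2.0]
finger_gap: 0.0125
grip_force: 30.0
time_s: 28.05
tcp_pos: [0.5731, 0.0102, 0.2448]
ee_rot: [0.985, 0.174, -0.001, -0.0]
force: [1.8, 0.8, -2.4]
finger_gap: 0.0123
grip_force: 30.0
time_s: 28.8
tcp_pos: [0.5771, 0.2307, 0.2452]
ee_rot: [0.984, 0.176, -0.001, -0.001]
force: [-1.2, -0.2, -1.7]
finger_gap: 0.0125
grip_force: 30.0
t 28.8 tcp [0.5771 0.2307 0.2452] head 20.3 q7 -1.93 tilt [-0.002 -0.002 -1.   ] gap 0.0125 F [-1.2 -0.2 -1.7] 30.0
TURN 0.08 SHIFT [ 0.024  0.108 -0.021]
scoop_lip [0.47500741 0.19263089 0.2619253 ] [287.2, 200.7] [154.5, 215.9]
scoop_center [0.51502772 0.20751368 0.2703655 ] [265.7, 201.0] [146.0, 195.4]
```

```bash
cat >> h.py <<'E'
def tilt():
    """nose-down angle of the shovel about the grip, from networks' points in both views"""
    s=snapshot("side");t=snapshot("top");q=get_state();M=R.from_quat(q["ee_rot"]).as_matrix();u=-M[:,0];P=q["tcp_pos"]+[0,0,.042]
    obs=[(p,n,lm(p,k),v) for p,n in((s,"s"),(t,"t")) for k,v in(("scoop_lip",(.117,-.029)),("scoop_center",(.075,-.020)))]
    obs=[o for o in obs if o[2] is not None]
    def res(a):
        c,d=np.cos(a[0]),np.sin(a[0]);r=[]
        for p,n,px,(x,z) in obs: r.append(proj(p,P+u*(x*c+z*d)+np.array([0,0,-x*d+z*c]))-px)
        return np.ravel(r)
    best=min((least_squares(res,[a0],loss="soft_l1",f_scale=3) for a0 in(0,.5,1,1.4)),key=lambda o:o.cost)
    a=best.x[0];c,d=np.cos(a),np.sin(a);L=P+u*(.117*c-.029*d)+np.array([0,0,-.117*d-.029*c])
    print("tilt deg",np.degrees(a).round(1),"lip",L.round(3),"lip-axis along",((L-[.4947,.196,0])[:2]@u[:2]).round(3),"res",res(best.x).round(0),"gap",q["finger_gap"].round(4),"grip",q["grip_force"].round(1),"t",q["time_s"])
E
python3 -c "
from h import *
tilt()
go(.5795,.227,.246,20)"
python3 -m pendant '[[[0,0,0],0,-0.724],[[0,0,0],0,-0.724],[[0,0,0],0,-0.722],[[0,0,0],0,-0.722]]' | grep grip
python3 -c "
from h import *
tilt()"
```

```text
grip_force: 12.2Traceback (most recent call last):
  File "<string>", line 3, in <module>
    tilt()
    ~~~~^^
  File "h.py", line 64, in tilt
    print("tilt deg",np.degrees(a).round(1),"lip",L.round(3),"lip-axis along",((L-[.4947,.196,0])[:2]@u[:2]).round(3),"res",res(best.x).round(0),"gap",q["finger_gap"].round(4),"grip",q["grip_force"].round(1),"t",q["time_s"])
                                                                                                                                                       ^^^^^^^^^^^^^^^^^^^^^
AttributeError: 'float' object has no attribute 'round'
Traceback (most recent call last):
  File "h.py", line 64, in tilt
    print("tilt deg",np.degrees(a).round(1),"lip",L.round(3),"lip-axis along",((L-[.4947,.196,0])[:2]@u[:2]).round(3),"res",res(best.x).round(0),"gap",q["finger_gap"].round(4),"grip",q["grip_force"].round(1),"t",q["time_s"])
                                                                                                                                                       ^^^^^^^^^^^^^^^^^^^^^
AttributeError: 'float' object has no attribute 'round'
```

```bash
sed -i 's/q\["finger_gap"\].round(4)/round(float(q["finger_gap"]),4)/; s/q\["grip_force"\].round(1)/round(float(q["grip_force"]),1)/' h.py
python3 -c "
from h import *
tilt()
go(.5795,.227,.246,20)"
```

```text
tilt deg 8.8 lip [0.475 0.189 0.242] lip-axis along 0.021 res [6. 5. 2. 2. 4. 2.] gap 0.0131 grip 12.2 t 30.2333
t 30.43 tcp [0.5797 0.2269 0.2463] head 20.0 q7 -1.93 tilt [ 0.  0. -1.] gap 0.0128 F [-0.4  0.8 -1.5] 12.2
TURN -0.0 SHIFT [-0.004 -0.005  0.008]
```

```bash
sed -i 's/s=snapshot("side");t=snapshot("top");q=get_state();M=R.from_quat(q\["ee_rot"\]).as_matrix();u/s=snapshot("side");q=get_state();M=R.from_quat(q["ee_rot"]).as_matrix();u/; s/for p,n in((s,"s"),(t,"t"))/for p,n in((s,"s"),)/' h.py
python3 -m pendant '[[[0,0,0],0,-0.721],[[0,0,0],0,-0.721]]' | grep grip
python3 -c "
from h import *
tilt()"
python3 -m pendant '[[[0,0,0],0,-0.72],[[0,0,0],0,-0.72]]' | grep grip
python3 -c "
from h import *
tilt()"
```

```text
grip_force: 9.8
tilt deg 4.0 lip [0.472 0.188 0.251] lip-axis along 0.024 res [6. 1.] gap 0.0127 grip 9.8 t 30.65
grip_force: 7.5
tilt deg -0.4 lip [0.47  0.187 0.26 ] lip-axis along 0.027 res [  2.   3. -59. -85.] gap 0.0128 grip 7.4 t 30.9667
```

```bash
python3 -m pendant '[[[0,0,0],0,-0.7193],[[0,0,0],0,-0.7193],[[0,0,0],0,-0.721]]' | grep grip
python3 -c "
from h import *
tilt()"
python3 -m pendant '[[[0,0,0],0,-0.7188],[[0,0,0],0,-0.721]]' | grep grip
python3 -c "
from h import *
tilt()"
```

```text
grip_force: 10.0
tilt deg 31.0 lip [0.5   0.198 0.203] lip-axis along -0.005 res [  2.   2. -10. -30.] gap 0.013 grip 10.2 t 31.3667
grip_force: 9.9
tilt deg 31.9 lip [0.501 0.198 0.202] lip-axis along -0.006 res [1. 3. 5. 4.] gap 0.0128 grip 10.2 t 31.6833
```

```bash
python3 -m pendant '[[[0,0,0],0,-0.7188],[[0,0,0],0,-0.7186],[[0,0,0],0,-0.721]]' | grep -E "^force"
python3 -c "
from h import *
tilt()"
python3 -m pendant '[[[0,0,0],0,-0.7184],[[0,0,0],0,-0.721],[[0,0,0],0,-0.725]]' | grep ^force
python3 -c "
from h import *
tilt()"
```

```text
force: [-0.5, 0.5, -0.7]
tilt deg 31.4 lip [0.5   0.198 0.203] lip-axis along -0.006 res [2. 4. 3. 3.] gap 0.0129 grip 10.2 t 32.0833
force: [-0.4, 0.1, -3.2]
tilt deg 118.1 lip [0.656 0.254 0.199] lip-axis along -0.171 res [  0.  40. -48.   9.] gap 0.0125 grip 19.9 t 32.4833
```

Run:
```python
from h import *
s=snapshot("side");t=snapshot("top");q=get_state();print(q["force"].round(2),q["finger_gap"],q["grip_force"])
P=q["tcp_pos"]+[0,0,.042];print("pivot px",proj(s,P),proj(t,P))
for p in(s,t):
    m=blue(p);n,l,st,c=cv2.connectedComponentsWithStats(m)
    print([(x[:5].tolist(),c[i].round().tolist()) for i,x in enumerate(st) if i and x[4]>12])
M=R.from_quat(q["ee_rot"]).as_matrix();u=-M[:,0]
for a in(30,40,50,60,70):
    c,d=np.cos(np.radians(a)),np.sin(np.radians(a))
    pts=[P+u*(x*c+z*d)+np.array([0,0,-x*d+z*c])+w*M[:,1] for x in(.031,.117) for z in(-.032,.0 if x<.05 else -.017) for w in(-.032,.032)]
    print(a,[(np.min([proj(p,k) for k in pts],0).round().tolist(),np.max([proj(p,k) for k in pts],0).round().tolist()) for p in(s,t)])
cv2.imwrite("pics/tip.png",np.hstack([cv2.resize(s["pixels"][130:270,200:340],(400,400),interpolation=cv2.INTER_CUBIC),cv2.resize(t["pixels"][150:270,90:210],(400,400),interpolation=cv2.INTER_CUBIC)])[:,:,::-1])
fit_funnel(s,t)
```

```text
[ 0.06  0.39 -2.63] 0.012668195582526175 20.029905438423157
pivot px [230.26441107 198.19404591] [133.81762316 160.50820726]
[([261, 202, 7, 6, 26], [264.0, 205.0]), ([234, 212, 42, 19, 368], [253.0, 222.0])]
[([126, 163, 47, 38, 292], [151.0, 181.0]), ([133, 182, 17, 26, 86], [141.0, 194.0])]
30 [([234.0, 191.0], [281.0, 233.0]), ([125.0, 163.0], [175.0, 214.0])]
40 [([230.0, 192.0], [273.0, 239.0]), ([125.0, 160.0], [174.0, 208.0])]
50 [([226.0, 194.0], [265.0, 244.0]), ([125.0, 156.0], [173.0, 200.0])]
60 [([222.0, 196.0], [256.0, 247.0]), ([124.0, 153.0], [171.0, 193.0])]
70 [([219.0, 197.0], [247.0, 250.0]), ([122.0, 149.0], [169.0, 184.0])]
funnel base [0.494  0.1954 0.0867] res side [-0.09 -2.04  4.71] arc 0.24 ext [246. 212. 260.]
```

```bash
cat >> h.py <<'E'
def bb():
    s=snapshot("side");t=snapshot("top");q=get_state();o=[]
    for p in(s,t):
        y,x=np.nonzero(blue(p)[:,100:320]);o.append((x.min()+100,x.max()+100,y.min(),y.max()))
    a=t["pixels"][150:230,110:200].astype(int);w=((a.min(2)>120)).sum()
    print("side",o[0],"top",o[1],"bright",w,"F",q["force"].round(2),"grip",round(float(q["grip_force"]),1),"t",q["time_s"]);return s,t
E
python3 -m pendant '[[[0,0,0],0,-0.7184],[[0,0,0],0,-0.721],[[0,0,0],0,-0.725]]' | grep ^force
python3 -c "
from h import *
bb()"
python3 -m pendant '[[[0,0,0],0,-0.7184],[[0,0,0],0,-0.7184],[[0,0,0],0,-0.725]]' | grep ^force
python3 -c "
from h import *
s,t=bb()
cv2.imwrite('pics/tip2.png',np.hstack([cv2.resize(s['pixels'][130:270,200:340],(400,400),interpolation=cv2.INTER_CUBIC),cv2.resize(t['pixels'][150:270,90:210],(400,400),interpolation=cv2.INTER_CUBIC)])[:,:,::-1])"
```

```text
force: [0.1, 0.1, -1.3]
side (np.int64(234), np.int64(275), np.int64(202), np.int64(230)) top (np.int64(126), np.int64(172), np.int64(163), np.int64(207)) bright 487 F [-0.29 -0.12 -1.18] grip 20.0 t 33.0333
force: [-0.6, -0.7, -1.3]
side (np.int64(233), np.int64(273), np.int64(204), np.int64(231)) top (np.int64(126), np.int64(172), np.int64(163), np.int64(206)) bright 490 F [ 0.42 -0.95 -2.3 ] grip 20.1 t 33.3833
```

View pics/tip2.png

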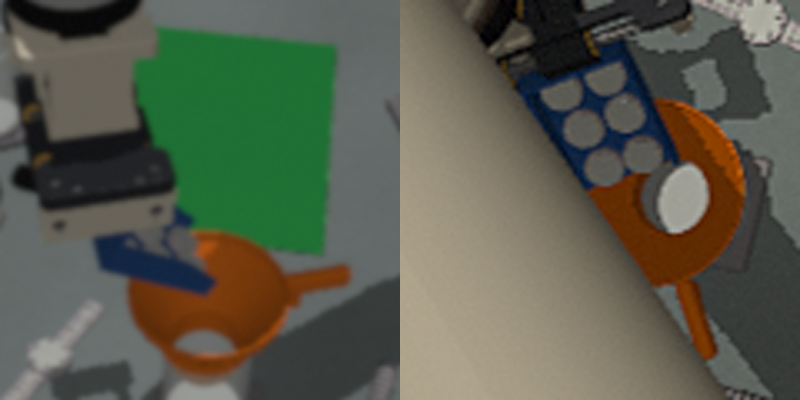

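All six cells are still in the pan, at roughly 32–35°. The lip is over the funnel, at about (625,180) in the crop. I'll ease the grip further and track the visible blue floor area as cells leave.

```bash
sed -i 's/"bright",w/"bluepx",int(blue(t)[150:230,110:200].sum()),int(blue(s)[190:260,215:300].sum())/' h.py
python3 -c "
from h import *
bb()"
python3 -m pendant '[[[0,0,0],0,-0.7182],[[0,0,0],0,-0.7182],[[0,0,0],0,-0.725]]' | grep ^force
python3 -c "
from h import *
bb()"
python3 -m pendant '[[[0,0,0],0,-0.718],[[0,0,0],0,-0.7182],[[0,0,0],0,-0.725]]' | grep ^force
python3 -c "
from h import *
bb()"
```

```text
side (np.int64(233), np.int64(273), np.int64(204), np.int64(231)) top (np.int64(126), np.int64(172), np.int64(163), np.int64(206)) bluepx 384 398 F [-0.35  0.32 -1.57] grip 20.2 t 33.4833
force: [0.3, 0.3, -1.4]
side (np.int64(232), np.int64(270), np.int64(207), np.int64(233)) top (np.int64(126), np.int64(172), np.int64(163), np.int64(203)) bluepx 422 414 F [-0.26  0.08 -0.25] grip 20.3 t 33.8333
force: [0.5, 0.2, -2.1]
side (np.int64(232), np.int64(271), np.int64(207), np.int64(233)) top (np.int64(126), np.int64(172), np.int64(163), np.int64(203)) bluepx 743 450 F [ 0.31  0.42 -0.48] grip 20.3 t 34.1833
```

```bash
python3 -m pendant '[[[0,0,0],0,-0.73],[[0,0,0],0,-0.73]]' | grep ^force
python3 - <<'E'
from h import *
s,t=bb()
for n,p in(("top",t),("side",s)): print(n,[(np.round(d["box"]).tolist(),round(d["confidence"],2),int(d["mask"].sum())) for d in silhouettes(p,"cell0_center")])
# ascii classes in the pan area (top view): B blue, O orange, g grey
a=t["pixels"].astype(int);b=blue(t);o=orange(t)
for r in range(160,232,2): print(r,"".join("B" if b[r,c] else "o" if o[r,c] else ("#" if a[r,c].min()>110 and np.ptp(a[r,c])<25 else "+" if a[r,c].min()>70 and np.ptp(a[r,c])<25 else ".") for c in range(120,200)))
E
```

```text
force: [-0.3, 0.4, -0.9]
side (np.int64(232), np.int64(271), np.int64(207), np.int64(233)) top (np.int64(126), np.int64(172), np.int64(163), np.int64(203)) bluepx 979 572 F [ 0.33 -0.1  -1.04] grip 30.0 t 34.45
top [([163.0, 210.0, 10.0, 5.0], 0.4, 52), ([126.0, 162.0, 47.0, 41.0], 0.31, 1129)]
side []
160 ..............................+++#+..++..+++++++++++++++++++++++.........#######
162 ..++++++.................................++++++++++++++++++++++...........+#####
164 ...............................BBBBB.......+++++++++++++++++..............++++++
166 ...............................BBBBBB.......................................++++
168 ...............................BBBBBBB......................+++#+...........++++
170 ..........................BBBBBBBBBBBBB.................+++++++++...........++++
172 ........BBB.........BBBBBBBBBBBBBBBBBBBBB..............+++++++++++...........+++
174 ......BBBBBBBBBBBBBBBBBBBBBBBBBBBBBBBBBBB..............++++++++++++............+
176 ......BBBBBBBBBBBBBBBBBBBBBBBBBBBBBBBBBBBB..............++++++++++++...........+
178 +.....BBB...BBBBBBBBBBBBBBB
[... 1563 characters left out ...]
.ooooooooooo........
216 ........+..+++++++++++++++++.....ooooooooooo....+###+.++++..oooooooooooo........
218 ...............+..++++++++++++....ooooooooooooo..+##++++.oooooooooooooo.........
220 .................++++++++++++++....oooooooooooooooo..ooooooooooooooooo..........
222 ..................+.+++++++++++......oooooooooooooooooooooooooooooooo...........
224 .................+..+.+++++++++++.....ooooooooooooooooooooooooooooo.............
226 .................+....++++++++++++......oooooooooooooooooooooooooo..............
228 ......................++++++++++++++.....ooooooooooooooooooooooo................
230 .......................++++++++++++++.....ooooooooooooooooooo...................
```

The pan is empty and cells show through the spout bore. Carrying the shovel back to the mat.

```bash
python3 -m pendant '[[[0,0,-0.2],0,-1],[[0,0,-0.5],0,-1],[[0,0,-0.3],0,-1],[[-0.08,0.2,0],0,-1],[[-0.155,0.4,0],0,-1],[[-0.23,0.6,0],0,-1],[[-0.305,0.787,0],0,-1],[[-0.305,0.787,0],0,-1],[[-0.305,0.787,0],0,-1],[[-0.305,0.787,0],0,-1]]' | grep -E "tcp|^force"
python3 -m pendant '[[[-0.305,0.787,0],0,-1],[[-0.305,0.787,0],0,-1],[[-0.305,0.787,0],0,-1],[[-0.305,0.787,0],0,-1],[[-0.305,0.787,0],0,-1],[[-0.305,0.787,0],0,-1],[[-0.305,0.787,0],0,-1],[[-0.305,0.787,0],0,-1],[[-0.23,0.6,0],0,-1],[[-0.155,0.4,0],0.5,-1]]' | grep -E "tcp|^force"
python3 -m pendant '[[[-0.08,0.2,0.3],1,-1],[[0,0,0.5],1,-1],[[0,0,0.5],1,-1],[[0,0,0.6],1,-1],[[0,0,0.6],1,-1],[[0,0,0.6],0.5,-1],[[0,0,0.4],0,-1],[[0,0,0],0,-0.722],[[0,0,0],0,-0.722]]'
python3 - <<'E'
from h import *
go(.57,-.281,-.0072,-4)
s=snapshot("side");t=snapshot("top");q=get_state();P=q["tcp_pos"]+[0,0,.042]
print(fit_funnel(s,t))
a=t["pixels"].astype(int);o=orange(t)
for r in range(192,224,2): print(r," ".join("ooo" if o[r,c] else "%3d"%a[r,c].mean() for c in range(150,182,2)))
y,x=np.nonzero(blue(s)[:220,230:330]);print("side blue",x.min()+230,x.max()+230,y.min(),y.max())
y,x=np.nonzero(blue(t)[150:260,320:440]);print("top blue",x.min()+320,x.max()+320,y.min()+150,y.max()+150)
E
```

```text
tcp_pos: [0.5753, 0.038, 0.2861]
force: [0.0, -0.2, -1.0]
tcp_pos: [0.5678, -0.2775, 0.2856]
force: [0.6, -1.4, -1.5]
time_s: 36.97
tcp_pos: [0.5683, -0.2804, 0.1456]
ee_rot: [0.999, -0.035, -0.001, -0.001]
force: [0.6, 0.5, -0.5]
finger_gap: 0.0128
grip_force: 23.6
t 36.97 tcp [ 0.5683 -0.2804  0.1456] head -4.0 q7 -1.48 tilt [-0.002 -0.001 -1.   ] gap 0.0128 F [ 0.6  0.5 -0.5] 23.6
TURN -0.0 SHIFT [0.044 0.013 3.821]
funnel base [0.4947 0.1961 0.0852] res side [ 0.54 -1.37  5.34] arc 0.18 ext [245. 212. 260.]
[0.49470438 0.19610761 0.08515756]
192 ooo ooo ooo ooo ooo ooo ooo ooo ooo ooo ooo ooo ooo ooo ooo ooo
194 ooo ooo ooo ooo ooo ooo ooo ooo ooo ooo ooo ooo ooo ooo ooo ooo
196 ooo ooo ooo ooo ooo ooo ooo ooo ooo ooo ooo ooo ooo ooo ooo ooo
198 ooo ooo ooo ooo ooo ooo ooo ooo ooo ooo  54  66  62  86 ooo ooo
200 ooo ooo ooo ooo ooo ooo ooo ooo  54  76  72  80 152 173 157 ooo
202 ooo ooo ooo ooo ooo ooo ooo  54  76  71  89 172 166 167 150 117
204 ooo ooo ooo ooo ooo ooo ooo  72  72  67 163 154 130 136  89 114
206 ooo ooo ooo ooo ooo ooo  53  74  72 124 125 124 124 103 129 143
208 ooo ooo ooo ooo ooo ooo  64  74  68 134 119 127 128 112 151 167
210 ooo ooo ooo ooo ooo ooo  60  74  64 160 124 129 127  94 183 172
212 ooo ooo ooo ooo ooo ooo ooo  77  66 168 128 108 108 174 184 177
214 ooo ooo ooo ooo ooo ooo ooo  68  69 141 169 149 140 137 145 112
216 ooo ooo ooo ooo ooo ooo ooo  43  72 106 167 136 136 142 131 ooo
218 ooo ooo ooo ooo ooo ooo ooo ooo ooo  65 113 146 145 131 ooo ooo
220 ooo ooo ooo ooo ooo ooo ooo ooo ooo ooo ooo ooo ooo ooo ooo ooo
222 ooo ooo ooo ooo ooo ooo ooo ooo ooo ooo ooo ooo ooo ooo ooo ooo
side blue 263 287 110 138
top blue 365 401 183 211
```

```bash
python3 -m pendant '[[[0,0,0.4],0,-0.722],[[0,0,0.6],0,-0.722],[[0,0,0.4],0,-0.722],[[0,0,0.3],0,-0.722],[[0,0,0.2],0,-0.721],[[0,0,0.2],0,-0.721],[[0,0,0],0,-0.721]]' | grep -E "tcp|force"
python3 -m pendant '[[[0,0,0.2],0,-0.721],[[0,0,0.2],0,-0.721],[[0,0,0.2],0,-0.721]]' | grep -E "tcp|force"
python3 -m pendant '[[[0,0,0.2],0,-0.721],[[0,0,0.2],0,-0.721],[[0,0,0.2],0,-0.721]]' | grep -E "tcp|force"
```

```text
tcp_pos: [0.5686, -0.281, 0.0616]
force: [0.2, 0.1, -1.1]
grip_force: 10.4
tcp_pos: [0.5735, -0.2819, 0.0406]
force: [4.6, -0.1, 4.5]
grip_force: 10.1
tcp_pos: [0.5692, -0.2813, 0.014]
force: [0.4, -0.4, 0.8]
grip_force: 9.8
```

Run:
```python
from h import *
go(.57,-.281,-.0072,-4)
tilt()
```

```text
t 38.15 tcp [ 0.5692 -0.2813  0.014 ] head -4.0 q7 -1.56 tilt [ 0.001  0.    -1.   ] gap 0.0129 F [ 0.4 -0.4  0.8] 9.8
TURN -0.0 SHIFT [ 0.019 -0.008  0.529]
tilt deg 9.7 lip [ 0.457 -0.273  0.006] lip-axis along 0.005 res [1. 2. 7. 1.] gap 0.013 grip 9.8 t 38.2
```

```bash
python3 -m pendant '[[[0,0,0.15],0,-0.721],[[0,0,0.15],0,-0.721],[[0,0,0.1],0,-0.721],[[0,0,0.08],0,-0.721],[[0,0,0],0,-0.721]]' | grep -E "tcp|force"
python3 -m pendant '[[[0,0,0],0,0.2],[[0,0,0],0,0.2],[[0,0,0],0,0.2],[[0,0,0],0,0.2],[[0,0,0],0,0.2],[[0,0,0],0,0.2],[[0,0,-0.4],0,0.2],[[0,0,-0.8],0,0.2],[[0,0,-0.9],0,0.2],[[0,0,-0.9],0,0.2]]' | grep -E "tcp|force|gap"
python3 -m pendant '[[[0,0,-0.9],0,0.2],[[0,0,-0.9],0,0.2],[[0,0,-0.5],0,0.2],[[0,0,-0.2],0,0.2],[[0,0,0],0,0.2]]' | grep -E "tcp|force"
python3 - <<'E'
from h import *
go(.4078,.1647,.2187,20)
s=snapshot("side");t=snapshot("top")
for k in("scoop_lip","scoop_center","scoop_grip"):
    a,b=lm(s,k),lm(t,k)
    if a and b: print(k,tri([(s,a),(t,b)]))
E
```

```text
tcp_pos: [0.5682, -0.2809, -0.0059]
force: [-0.2, 0.0, -0.5]
grip_force: 9.8
tcp_pos: [0.5682, -0.2807, 0.1158]
force: [1.1, 0.1, 0.1]
finger_gap: 0.0548
grip_force: 0.0
tcp_pos: [0.5702, -0.2817, 0.2176]
force: [1.0, -0.1, -0.2]
grip_force: 0.0
t 39.97 tcp [ 0.5702 -0.2817  0.2176] head -4.01 q7 -1.45 tilt [ 0.004  0.002 -1.   ] gap 0.0552 F [ 1.  -0.1 -0.2] 0.0
TURN -6.0 SHIFT [  0.    -11.875  -0.027]
scoop_lip [ 0.4676307  -0.27114534  0.00615802]
scoop_center [ 0.50898768 -0.2682097   0.02335068]
scoop_grip [ 0.57467655 -0.27667231  0.04845712]
```

```bash
python3 -m pendant '[[[0,0,0],-1,0.2],[[0,0,0],-1,0.2],[[0,0,0],-1,0.2],[[0,0,0],-1,0.2],[[0,0,0],-1,0.2],[[0,-0.3,0],-1,0.2],[[0,-0.7,0],0,0.2],[[0,-0.9,0],0,0.2],[[0,-0.9,0],0,0.2],[[0,-0.9,0],0,0.2]]' | grep tcp
python3 -m pendant '[[[0,-0.9,0],0,0.2],[[0,-0.9,0],0,0.2],[[0,-0.9,0],0,0.2],[[0,-0.9,0],0,0.2],[[0,-0.9,0],0,0.2],[[0,-0.9,0],0,0.2],[[0,-0.9,0],0,0.2],[[0,-0.7,0],0,0.2],[[0,-0.38,0],0,0.2],[[0,-0.3,0],0,0.2]]' | grep tcp
python3 -m pendant '[[[0,0,0],0,0.2],[[0,0,0],0,0.2]]' | grep tcp
python3 -c "
from h import *
go(.4078,.1647,.1187,20)"
```

```text
tcp_pos: [0.5182, -0.1404, 0.2145]
tcp_pos: [0.4129, 0.1491, 0.2151]
tcp_pos: [0.4139, 0.1471, 0.215]
t 42.2 tcp [0.4139 0.1471 0.215 ] head 20.1 q7 -1.76 tilt [-0.  0. -1.] gap 0.0551 F [-0.3 -0.  -0.5] 0.0
TURN 0.02 SHIFT [ 0.008 -0.467  2.407]
```

```bash
python3 -m pendant '[[[0,-0.2,0],0,0.2],[[0,-0.27,0],0,0.2],[[0,0,0.4],0,0.2],[[0,0,0.5],0,0.2],[[0,0,0.5],0,0.2],[[0,0,0.5],0,0.2],[[0,0,0.4],0,0.2],[[0,0,0.1],0,0.2],[[0,0,0],0,0.2]]' | grep -E "tcp|force"
python3 -c "
from h import *
go(.4078,.1647,.1187,20)"
```

```text
tcp_pos: [0.4067, 0.1638, 0.118]
force: [-0.1, 0.5, -0.1]
grip_force: 0.0
t 42.95 tcp [0.4067 0.1638 0.118 ] head 19.93 q7 -1.98 tilt [-0.003 -0.001 -1.   ] gap 0.0553 F [-0.1  0.5 -0.1] 0.0
TURN -0.02 SHIFT [ 0.032 -0.011 -0.017]
```

```bash
python3 -m pendant '[[[0,0,0],0,-1],[[0,0,0],0,-1],[[0,0,0],0,-1],[[0,0,0],0,-1],[[0,0,0],0,-1],[[0,0,0],0,-1],[[0,0,0],0,-1],[[0,0,0],0,-1],[[0,0,0],0,-1]]' | grep -E "tcp|force|gap"
python3 -m pendant '[[[0,0,-0.05],0,-1],[[0,0,-0.1],0,-1],[[0,0,-0.2],0,-1],[[0,0,-0.3],0,-1],[[0,0,-0.4],0,-1],[[0,0,-0.5],0,-1],[[0,0,-0.5],0,-1],[[0,0,-0.4],0,-1],[[0,0,0],0,-1]]' | grep -E "tcp|force|gap"
python3 - <<'E'
from h import *
s=snapshot("side");t=snapshot("top");f=fit_funnel(s,t)
go(.463,-.085,.2187,0)
E
```

```text
tcp_pos: [0.4077, 0.1646, 0.1192]
force: [-0.8, 1.2, 1.6]
finger_gap: 0.0115
grip_force: 30.0
tcp_pos: [0.4097, 0.1657, 0.2204]
force: [0.6, -0.1, -1.1]
finger_gap: 0.0118
grip_force: 30.0
funnel base [0.4957 0.1958 0.1867] res side [ 0.44 -1.21  2.51] arc 0.14 ext [244. 178. 234.]
t 44.55 tcp [0.408  0.1644 0.2175] head 19.97 q7 -1.8 tilt [ 0.001  0.001 -1.   ] gap 0.0116 F [-0.4 -0.1 -1.7] 30.0
TURN 4.99 SHIFT [ 1.376  6.235 -0.029]
```

```bash
python3 -m pendant '[[[0,0,0],0.8,-1],[[0,0,0],1,-1],[[0,0,0],1,-1],[[0,0,0],1,-1],[[0,0,0],1,-1],[[0.05,0.3,0],0.19,-1],[[0.15,0.7,0],0,-1],[[0.18,0.8,0],0,-1],[[0.18,0.8,0],0,-1],[[0.18,0.8,0],0,-1]]' | grep tcp
python3 -m pendant '[[[0.18,0.8,0],0,-1],[[0.18,0.8,0],0,-1],[[0.18,0.8,0],0,-1],[[0.15,0.7,0],0,-1],[[0.12,0.5,0],0,-1],[[0,0,0.3],0,-1],[[0,0,0.5],0,-1],[[0,0,0.5],0,-1],[[0,0,0.5],0,-1],[[0,0,0],0,-1]]' | grep tcp
python3 - <<'E'
from h import *
s=snapshot("side");t=snapshot("top");f=fit_funnel(s,t,(.55,-.08,.11))
go(.463,-.085,.036,0)
E
```

```text
tcp_pos: [0.4367, 0.0262, 0.2163]
tcp_pos: [0.4656, -0.1157, 0.1408]
funnel base [ 0.5589 -0.1159  0.106 ] res side [-0.2  -1.63  2.86] arc 0.19 ext [239. 127. 165.]
t 46.32 tcp [ 0.4686 -0.1156  0.1442] head 0.09 q7 -1.61 tilt [-0.003 -0.001 -1.   ] gap 0.0116 F [ 0.4  1.3 -0.5] 30.0
TURN 0.02 SHIFT [-0.14  -0.764  2.705]
```

```bash
python3 -m pendant '[[[0,-0.3,0],0,-1],[[0,-0.3,0.2],0,-1],[[0,0,0.4],0,-1],[[0,0,0.5],0,-1],[[0,0,0.5],0,-1],[[0,0,0.4],0,-1],[[0,0,0.3],0,-1],[[0,0,0.1],0,-1],[[0,0,0],0,-1]]' | grep -E "tcp|^force"
python3 -m pendant '[[[0,0,0.08],0,-1],[[0,0,0],0,-1]]' | grep -E "tcp|^force"
python3 -m pendant '[[[0,0,0.04],0,-1],[[0,0,0],0,-1]]' | grep -E "tcp|^force"
python3 -c "
from h import *
go(.463,-.085,.0345,0)"
```

```text
tcp_pos: [0.47, -0.0909, 0.0491]
force: [-0.7, 0.4, -0.7]
tcp_pos: [0.4707, -0.0914, 0.0466]
force: [0.1, -0.0, -1.1]
tcp_pos: [0.4704, -0.0916, 0.0447]
force: [0.4, 0.7, -0.7]
t 47.4 tcp [ 0.4704 -0.0916  0.0447] head 0.02 q7 -1.8 tilt [ 0.001  0.    -1.   ] gap 0.0117 F [ 0.4  0.7 -0.7] 30.0
TURN 0.01 SHIFT [-0.184 -0.165  0.256]
```

```bash
python3 -m pendant '[[[0,0,0.1],0,-1],[[0,0,0.06],0,-1],[[0,0,0],0,-1]]' | grep -E "tcp|^force"
python3 -m pendant '[[[0,0,0.04],0,-1],[[0,0,0],0,-1]]' | grep -E "tcp|^force"
python3 -m pendant '[[[0,0,0.03],0,-1],[[0,0,0],0,-1]]' | grep -E "tcp|^force"
python3 -m pendant '[[[0,0,0.03],0,-1],[[0,0,0],0,-1]]' | grep -E "tcp|^force"
```

```text
tcp_pos: [0.4695, -0.0914, 0.0374]
force: [0.0, -0.5, -0.6]
tcp_pos: [0.4697, -0.0913, 0.036]
force: [-0.8, -0.1, -0.6]
tcp_pos: [0.4699, -0.0914, 0.0351]
force: [-1.4, -0.1, 2.8]
tcp_pos: [0.4691, -0.0914, 0.0342]
force: [-5.0, -0.3, 8.8]
```

Contact with the mat. Releasing and retreating.

```bash
python3 -m pendant '[[[0,0,-0.03],0,0.4],[[0,0,0],0,0.4],[[0,0,0],0,0.4],[[0,0,0],0,0.4],[[0,0,0],0,0.4],[[0,0,0],0,0.4],[[0,0,0],0,0.4],[[0,0,-0.4],0,0.4],[[0,0,-0.8],0,0.4],[[0,0,-0.9],0,0.4]]' | grep -E "tcp|^force|gap"
python3 -m pendant '[[[0,0,-0.9],0,0.4],[[0,0,-0.9],0,0.4],[[0,0,-0.6],0,0.4],[[-0.3,-0.6,0],0,0.4],[[-0.3,-0.8,0],0,0.4],[[0,-0.8,0],0,0.4],[[0,-0.8,0],0,0.4],[[0,-0.8,0],0,0.4],[[0,0,0],0,0.4],[[0,0,0],0,0.4]]' | grep -E "tcp|^force|gap"
python3 - <<'E'
from h import *
s=snapshot("side");t=snapshot("top");f=fit_funnel(s,t,(.55,-.08,.01))
for k in("scoop_lip","scoop_center"):
    a,b=lm(s,k),lm(t,k)
    if a and b: print(k,tri([(s,a),(t,b)]))
for k,z in(("jar_mouth",.115),("watch_center",.005),("wrench_center",.011),("ball_center",.034)):
    print(k,[(atz(s,d["centre"],z)[:2].round(3).tolist(),round(d["confidence"],2)) for d in landmark_of(s,k)[:4]])
o=orange(t).astype(np.uint8)
cs,hi=cv2.findContours(o,cv2.RETR_CCOMP,cv2.CHAIN_APPROX_NONE)
def pl(z,r):
    m=np.zeros(o.shape,np.uint8);cv2.fillPoly(m,[np.round(np.array([proj(t,X) for X in circ(f,r,z)])*16).astype(np.int32)],1,shift=4);return m
print([cv2.boundingRect(c) for c,h in zip(cs,hi[0]) if h[3]>=0 and len(c)>15],"pred hole",cv2.boundingRect(pl(.028,.0265)&pl(0,.0265)))
for p,n in((t,"top"),(s,"side")): print(n,[(np.round(d["box"]).tolist(),round(d["confidence"],2)) for d in silhouettes(p,"cell0_center")])
E
```

```text
tcp_pos: [0.468, -0.0907, 0.1185]
force: [-0.8, -1.9, 0.3]
finger_gap: 0.0642
tcp_pos: [0.4456, 0.0626, 0.2153]
force: [0.0, -0.2, 0.8]
finger_gap: 0.0646
funnel base [ 0.5616 -0.0922 -0.0023] res side [ 0.52 -0.99  2.38] arc 0.21 ext [237. 161. 198.]
scoop_lip [ 0.45755997 -0.27365045  0.01495169]
scoop_center [ 0.50409434 -0.27695724  0.01264609]
jar_mouth [([0.758, -0.141], 0.92), ([0.829, 0.131], 0.83), ([0.268, -0.239], 0.82), ([0.501, 0.201], 0.64)]
watch_center [([0.645, 0.146], 0.8), ([0.761, -0.036], 0.59)]
wrench_center [([0.355, 0.207], 0.72)]
ball_center [([0.753, -0.011], 0.98), ([0.509, -0.254], 0.33)]
[(282, 172, 24, 23)] pred hole (284, 174, 21, 21)
top [([355.0, 158.0, 30.0, 67.0], 0.33)]
side []
```

Run:
```python
from h import *
t=snapshot("top");s=snapshot("side")
for n,p in(("top",t),("side",s)):
    d=cv2.absdiff(cv2.GaussianBlur(p["pixels"],(3,3),0),cv2.GaussianBlur(cv2.imread(f"pics/{n}0.png")[:,:,::-1].copy(),(3,3),0)).max(2)>35
    k,l,st,c=cv2.connectedComponentsWithStats(d.astype(np.uint8));print(n,[(x[:5].tolist()) for x in st[1:] if x[4]>15])
# jar interior, top view, unoccluded part
g=cv2.cvtColor(t["pixels"],cv2.COLOR_RGB2GRAY)
for r in range(194,226,2): print(r," ".join("%3d"%v for v in g[r,158:200:2]))
```

```text
top [[269, 154, 49, 46, 583], [353, 159, 34, 70, 1181], [278, 169, 51, 63, 846], [284, 172, 20, 19, 197], [291, 181, 20, 19, 190], [132, 188, 143, 196, 17479], [168, 200, 21, 22, 210], [148, 208, 9, 25, 47], [359, 288, 153, 96, 5168], [235, 370, 48, 14, 502]]
side [[297, 0, 62, 21, 754], [358, 0, 27, 14, 270], [344, 20, 45, 29, 496], [350, 42, 7, 14, 65], [304, 51, 13, 16, 180], [504, 78, 5, 12, 30], [292, 83, 42, 29, 694], [505, 97, 7, 8, 35], [467, 101, 43, 53, 765], [291, 106, 5, 7, 29], [334, 106, 118, 104, 2299], [310, 112, 16, 10, 83], [254, 118, 72, 78, 1765], [496, 141, 16, 23, 188], [236, 161, 26, 39, 338], [259, 179, 10, 4, 25], [239, 188, 20, 19, 91], [283, 212, 156, 58, 3952], [483, 241, 11, 16, 106], [446, 250, 10, 7, 38], [459, 254, 22, 10, 131], [262, 265, 4, 6, 18], [272, 273, 5, 4, 18]]
194  99  98  96  95 105 129 152 144 126 112 108 105  90  80  72  84  95  99 102 101  92
196  97  95 121 174 120  74  70  64  71 148 156  92 101 110 113 112  93  79  78  91  81
198  94 132 146  72  72  80  82  83  68  87  81 144 101  79  90  85  89  97 104 109  89
200 123 138  74  79  
[... 422 characters left out ...]
 102 108 112 115 117 121 123 123 126 127 130 130 134 133 135 137 138 141 143 143 141
212 113 115 119 122 123 125 127 129 131 132 134 135 137 138 140 141 141 141 144 145 147
214 120 124 125 127 129 131 133 135 136 137 137 140 141 142 142 145 144 147 148 145 150
216 127 130 130 132 136 136 138 139 140 141 143 143 145 145 147 147 147 149 152 150 151
218 133 134 135 136 138 140 143 140 143 144 146 147 147 147 150 149 151 151 154 153 155
220 136 140 140 141 141 144 144 147 148 147 150 149 149 151 150 152 155 151 155 155 155
222 141 142 143 144 147 148 149 149 148 150 151 150 153 153 153 155 154 156 158 158 159
224 144 147 147 149 149 150 150 152 151 152 153 155 156 155 156 158 157 158 158 160 161
```

No stray cells show on the bench or mat, the jar is in place and upright, and the funnel and shovel are on the mat. Handing in.

```bash
python3 -c "
from bench import *
print(close_job())"
```

```text
the job is handed in; nothing more can be done
None
```

The job is handed in at about 50 s of the 72 s allowed. The funnel was seated in the jar, the shovel emptied through it, and the shovel and funnel put back on the mat; the last camera checks show an empty pan, cells on the jar floor and no strays in view, but I could not count all six cells in the jar and no verdict came back.

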